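Set up the strap-end sanding jig

TASK

Get the strap-end jig ready for work: the sanding block was left lying across the pointed nest, so move it into the jig's fence corner, flat on the board and the same way up, its long side snug against the long fence and one end snug against the short fence, and seat the pointed wooden template in the nest, point into point, right down and flat on the bottom. The round-ended template, the glue bottle and the thread spool near the jig stay where they stand; leave both placed parts lying free.

Things in the scene. Friction and masses are not known exactly. Their poses are not given: they have to be found in the camera images.
- jig: Fixed jig, lying differently each time: brown wooden board 124 x 166 x 12 mm (local x, y, z) with light wooden strips screwed on. Origin: centre of its underside; z up. The nest is on the local +y half, its point to local +x; the fence corner is at local +x, -y. Nest strips are 12 mm high above the board, 13 or 14 mm wide; 31 mm of board lie between nest strip and seated sanding block.
- nest (a point): Centre of the nest on its floor (the board's top, 12 mm above the bench; jig's local (0, 38, 12) mm), axes as the jig's. Pocket 12 mm deep, outline of the pointed template with 2 mm play all round: sides 27 mm off the centre line, back wall at x = -45 mm, 45 degree walls at the point. Home, the template's underside centre is on this point, its x along the jig's x.
- fence_corner (a point): Inner corner of the fences on the board's top (jig's local (47, -68, 12) mm); axes as the jig's. From here the long fence runs 102 mm along -x, the short fence 40 mm along +y. Fences are strips 12 mm wide, 10 mm high above the board. Home, the sanding block's centre is 42 mm along -x, 17 mm along +y and 13 mm up from here, its long axis along the jig's x, either way round.
- pointed_template_center (a point): Centre, 21 mm above the underside, of the loose pointed template, brown wood, 160 g: plate 84 x 50 x 18 mm (x -43 to 41), from x = 18 mm 45 degree sides to a blunt point at +x, lower edge bevelled 3.5 mm. On it along x a darker grip rib 52 long, 18 wide, 24 high, centred here. Lies flat on the bench, z up, between robot and jig, to the left or to the right; the round one in the other place.
- round_template_center (a point): Centre, half-way up, of the round-ended template: same size, wood and rib as the pointed one, but its +x end is a half circle of 25 mm radius. It does not fit the nest and is to be left alone.
- sanding_center (a point): Centre, half-way up, of the sanding block: loose beech block with abrasive paper, body 34 x 84 x 26 mm (local x, y, z; with paper about 35 x 86), 60 g, 13 mm below this point to its underside; z up. At the start it lies flat across the nest on the tops of the side strips (underside 24 mm above the bench), its long axis (local y) within 0.35 rad of the jig's y.
- glue_bottle: White glue bottle standing just beyond the jig's local +x edge, 46 mm in diameter, 101 mm high; origin: centre of its underside. Bystander.
- spool: Spool of dark thread standing just beyond the jig's local -y edge, about 36 mm in diameter and 46 mm high with a thread tail on the bench; origin on its underside about 15 mm off the spool's axis. Bystander.

How it is judged:
At the end, for the whole second after the job is handed in: The sanding block lies flat on the board, same way up, square to the fences (0.045 rad) and within about 3.5 mm of both; the pointed template sits in the nest point into point, centred within 6 mm, square (0.08 rad), flat (0.03 rad) and within 2.5 mm of the floor (x of sanding_center in the frame of fence_corner between -0.0455 and -0.038 m and y of sanding_center in the frame of fence_corner between 0.013 and 0.0205 m and z of sanding_center in the frame of fence_corner below 0.016 m and angle between the y axis of sanding_center and the x axis of jig, either way round below 0.045 rad and angle between sanding_center's own z axis and vertical below 0.04 rad and horizontal distance between pointed_template_center and nest below 0.006 m and z of pointed_template_center in the frame of nest below 0.0235 m and angle between pointed_template_center's own z axis and vertical below 0.03 rad and angle between the x axis of pointed_template_center and the x axis of jig, either way round below 0.08 rad); the robot touches nothing.
It fails at once if the round-ended template is pushed or lifted more than 25 mm from its place (distance of round_template_center from where it was at the start of the episode above 0.025 m).
It fails at once if the glue bottle is pushed or lifted more than 25 mm from its place (distance of glue_bottle from where it was at the start of the episode above 0.025 m).
It fails at once if the thread spool is pushed or lifted more than 25 mm from its place (distance of spool from where it was at the start of the episode above 0.025 m).
It also fails if it takes over 54 s, if anything falls off the work surface, if the arm or the gripper's body presses on something with over 40 N, if the wrist force passes 120 N, or if a joint passes its speed limit or range.

ROBOT

A 6-joint arm with a two-finger parallel gripper is mounted at the origin on the work surface; the furniture and walls round the work are solid. World frame = base frame: x ahead of the robot, y to its left, z up, the work surface at z = 0. Lengths are in m, angles in rad, forces in N, time in s.
With the tool pointing down it reaches from about 0.3 to 0.875 m from the base axis. Payload 6.4 kg.
Tool frame: the origin (TCP) lies at the very end of the fingers, on their centre line; the grasp point (between the pads) lies 19 mm behind it; z points along the fingers, y is the direction in which the jaws open and shut (so a half turn about z gives the same grasp; the last joint's range is limited). The gripper opens to 85 mm and grips with 20 to 120 N. Pads are 22 mm wide; open, the fingers measure 114 mm over their backs; the gripper's body (76 mm by 85 mm) begins 54 mm behind the grasp point. The pads swing forward as they close: fully open they stand 13 mm farther back than shut.
Start: joints at [-1.555, 0.181, 1.607, -0, 1.354, -0.206], TCP at [0.127, -0.561, 0.204] pointing down, gripper open.
Joint ranges: [-2.99, 2.99], [-0.89, 2.07], [0.3, 2.58], [-1.14, 4.28], [0, 2.63], [-3.12, 3.12]. Speed limits (rad/s): [2.57, 2.57, 3.01, 3.14, 3.14, 3.14].

INTERFACE

Orientations are given as a unit quaternion [w, x, y, z].
In Python, from bench import telemetry, imaging, ctrl gives the robot as it stands.
- The arm moves only by the shell command python3 -m pendant 'ROWS' [OPENING]. ROWS is JSON, a list that holds one entry, the list of rows, each a list of 6 numbers: the shift along the tool's x, y, z in units of 200 mm (1.0 is 200 mm), then the turn, a rotation vector about the tool's x, y, z in units of pi rad (1.0 is pi rad). In form: [[[tx, ty, tz, rx, ry, rz], ...]]. A call has 1 to 12 rows; each row shifts and turns the pose as measured when the row begins, along the tool's axes as they then stand; what a row does not reach is not made up. A row lasts 1/8 s, in which the tool goes at most 62.5 mm and 10.7 degrees, less where a joint would pass 70% of its speed; a pose out of reach is approached as far as the arm can. A call with a number of a shift or a turn outside -1 to 1 is refused whole. A call with a gripper value outside its range is refused whole. OPENING is the closure, from 0 (fully open) to 1 (shut), set as the call begins (- or left out, the last holds). The fingers move at their own pace and stop on an object; the grip force is fixed at half the most. Time passes only in rows, so rows that do not move let the fingers close. It gives the time, the measured TCP pose, the force and the opening at its end, in the units of the state.
- telemetry.get_obs(): the state, without advancing time (a new reading comes with each control period).
- imaging.camera(name): name is "side" or "top"; returns a dict with "pixels" (420x560x3 uint8, blue, green, red), "vfov" (degrees; the focal length in pixels is half the picture's height over the tangent of half this angle, whatever the lens; pixels are square), "cx", "cy" (the principal point, pixels), "R" (3x3) and "t" (3): a world point X has camera coordinates R X + t. Camera axes: x right, y down, z forward; pixel columns grow to the right and rows downward; lengths in m; the calibration is good to about 2 mm. A picture is of the moment at which its call begins. There is no depth.
- ctrl.hand_in(): hands the job in, once; it reports no verdict.
The state is a dict: "time_s": time; "q": joint angles; "dq": joint speeds; "joint_efforts": joint torques, N m; "eef_pos": TCP position; "eef_rot": TCP orientation; "wrist_force": force on the tool from outside, world axes, zero at the start; "torque": the same for the moment, N m; "opening": opening from 0.0 (shut) to 1.0 (fully open).
Only numpy, scipy, OpenCV 4.12 (cv2) and the standard library are available. Lean on these libraries where they do the work, as an engineer would, in place of code of your own. Each camera call takes 0.05 s, during which the arm holds its last target.

## Working session

There is one attempt and no reset: what is moved stays moved. The work goes in short steps, Python scripts to look and compute and a shell command to move; the robot and the scene stay as the last step left them, time stands still between calls to the robot, and variables do not carry over. Pictures are saved under pics/ and viewed, and the job is handed in when it is done.

```bash
mkdir -p pics; ls
python3 - <<'E'
from bench import telemetry, imaging, ctrl
import cv2
print(telemetry.get_obs())
for n in("top","side"):
    c=imaging.camera(n); cv2.imwrite(f"pics/{n}0.png",c["pixels"]); print(n,c["vfov"],c["cx"],c["cy"],c["R"],c["t"])
E
```

```text
pics
{'time_s': 0.0, 'q': array([-1.55531688e+00,  1.81540963e-01,  1.60799215e+00, -1.48875492e-05,
        1.35377661e+00, -2.06280537e-01]), 'dq': array([ 0.00013253,  0.00158494,  0.00106597, -0.0004924 , -0.00074263,
       -0.00094982]), 'joint_efforts': array([-2.40265044e-04, -4.44875407e+01, -3.51336086e+01, -1.61627950e-04,
        9.09536815e-03, -1.95180252e-05]), 'eef_pos': array([ 0.1264832 , -0.56031818,  0.20359189]), 'eef_rot': array([-8.55324437e-04,  9.93858565e-01,  1.10654492e-01,  7.45458804e-05]), 'wrist_force': array([ 1.15868362, -0.75741017, -0.22056626]), 'torque': array([-0.00925573, -0.02586516,  0.00796835]), 'opening': 1.0015488229757772}
top 52.42598048595619 279.19793373482344 212.197591340481 [[ 0.02642388 -0.99920621  0.02981147]
 [-0.99840405 -0.02786816 -0.04911944]
 [ 0.04991124 -0.02846596 -0.99834791]] [-0.35487733  0.46560117  0.87909087]
side 47.62629479721695 283.44581952430326 201.90278580703213 [[ 0.99949649 -0.02744047 -0.01593052]
 [-0.02454571 -0.35053094 -0.93622944]
 [ 0.02010644  0.93614907 -0.35102799]] [-0.51809669 -0.03605796  1.1738229 ]
```

View pics/top0.png

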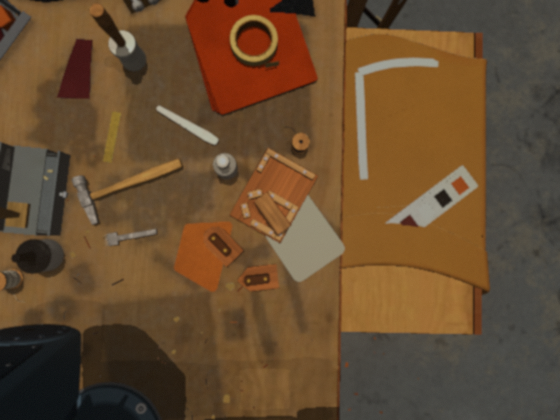

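View pics/side0.png

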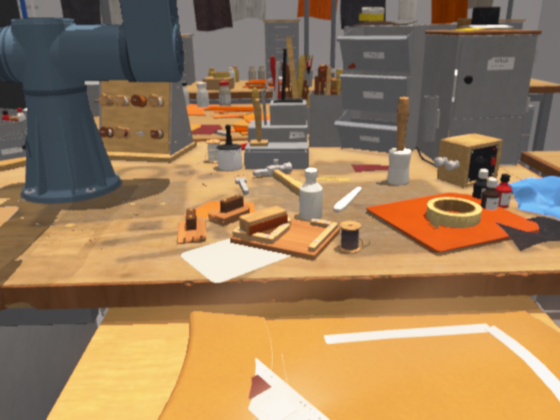

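```bash
cat > h.py <<'E'
from bench import telemetry, imaging, ctrl
import cv2, numpy as np
from scipy.spatial.transform import Rotation as Ro
def crop(n,x0,y0,x1,y1,s,fn,step=10):
    c=imaging.camera(n); im=cv2.resize(c["pixels"][y0:y1,x0:x1],None,fx=s,fy=s,interpolation=cv2.INTER_CUBIC)
    for x in range((x0//step+1)*step,x1,step):
        cv2.line(im,((x-x0)*s,0),((x-x0)*s,5),(255,255,0),1); cv2.putText(im,str(x),((x-x0)*s-8,14),0,.3,(255,255,0),1)
    for y in range((y0//step+1)*step,y1,step):
        cv2.line(im,(0,(y-y0)*s),(5,(y-y0)*s),(255,255,0),1); cv2.putText(im,str(y),(7,(y-y0)*s+3),0,.3,(255,255,0),1)
    cv2.imwrite("pics/"+fn,im); return c
def ray(c,u,v):
    f=c["pixels"].shape[0]/2/np.tan(np.radians(c["vfov"])/2)
    R=np.array(c["R"]);t=np.array(c["t"])
    return -R.T@t, R.T@np.array([(u-c["cx"])/f,(v-c["cy"])/f,1])
def onz(c,u,v,z):
    o,d=ray(c,u,v); return (o+d*(z-o[2])/d[2])
def proj(c,X):
    f=c["pixels"].shape[0]/2/np.tan(np.radians(c["vfov"])/2)
    p=np.atleast_2d(X)@np.array(c["R"]).T+np.array(c["t"])
    return np.c_[c["cx"]+f*p[:,0]/p[:,2],c["cy"]+f*p[:,1]/p[:,2]]
E
python3 - <<'E'
from h import *
crop("top",165,125,325,300,4,"t1.png")
E
python3 - <<'E'
from h import *
crop("side",165,165,370,290,3,"s1.png")
E
```

```text
(no output)
```

View pics/t1.png

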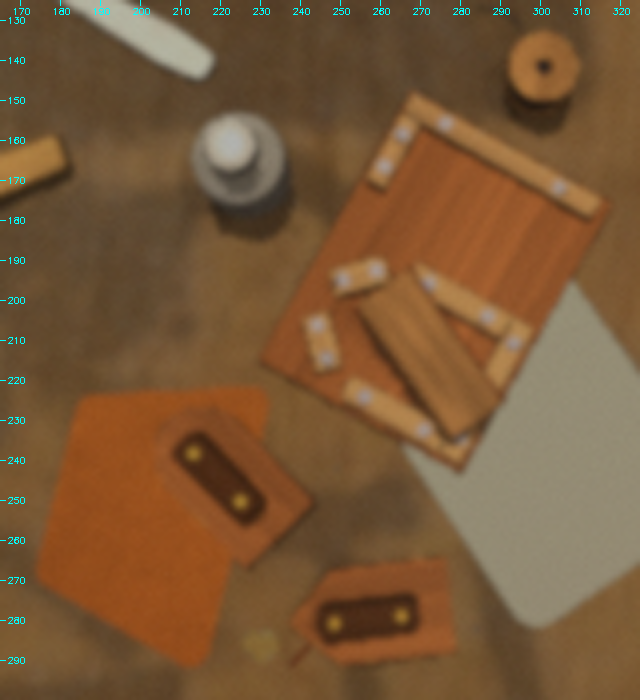

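View pics/s1.png

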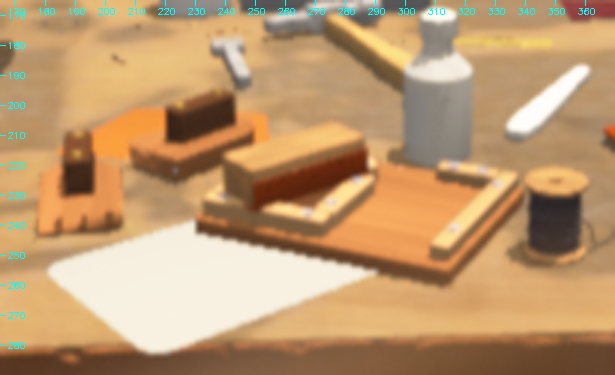

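```bash
cat >> h.py <<'E'
from scipy.optimize import least_squares
def W(p,L):
    L=np.atleast_2d(L)/1000.; c,s=np.cos(p[2]),np.sin(p[2])
    return np.c_[p[0]+c*L[:,0]-s*L[:,1],p[1]+s*L[:,0]+c*L[:,1],L[:,2]]
def fit(obs,p0):  # obs: list of (cam dict, local mm xyz, pixel)
    def r(p): return np.concatenate([(proj(c,W(p,l))[0]-np.array(u)) for c,l,u in obs])
    s=least_squares(r,p0,loss='soft_l1'); return s.x,r(s.x).reshape(-1,2)
E
python3 - <<'E'
from h import *
T=imaging.camera("top");S=imaging.camera("side")
t=lambda a,b:(a/4+165-.5+.125,b/4+125-.5+.125)
s=lambda a,b:(a/3+165-.33,b/3+165-.33)
obs=[(T,[62,83,12],t(261,361)),(T,[-62,83,12],t(462,472)),(T,[-55,-80,22],t(597,215)),(T,[59,-80,22],t(415,93)),
(S,[-62,-83,12],s(445,272)),(S,[-62,83,12],s(196,219)),(S,[-62,-83,0],s(445,287))]
for sub in (obs,obs[:4],obs[4:]):
    p,r=fit(sub,[.6,-.35,1.0]); print(p,np.round(r,1).tolist())
c=onz(T,*t(427,352),.05);print("block ctr",c)
E
```

```text
[ 0.51160353 -0.32980567  1.08387767] [[-1.2, -0.3], [-0.1, 1.0], [1.5, -4.0], [-0.2, -0.2], [0.2, -0.4], [-2.1, -0.2], [0.1, 1.1]]
[ 0.51082838 -0.33005975  1.08139024] [[-1.1, -0.0], [-0.1, 1.4], [1.6, -3.6], [-0.0, 0.1]]
[ 0.51446837 -0.32870918  1.05498434] [[0.3, -0.3], [-0.6, -1.2], [0.2, 1.2]]
block ctr [ 0.47210208 -0.32536053  0.05      ]
```

Run:
```python
from h import *
crop("top",230,140,325,250,7,"t2.png",5)
crop("top",195,215,285,295,8,"t3.png",5)
```

```text
(no output)
```

View pics/t2.png

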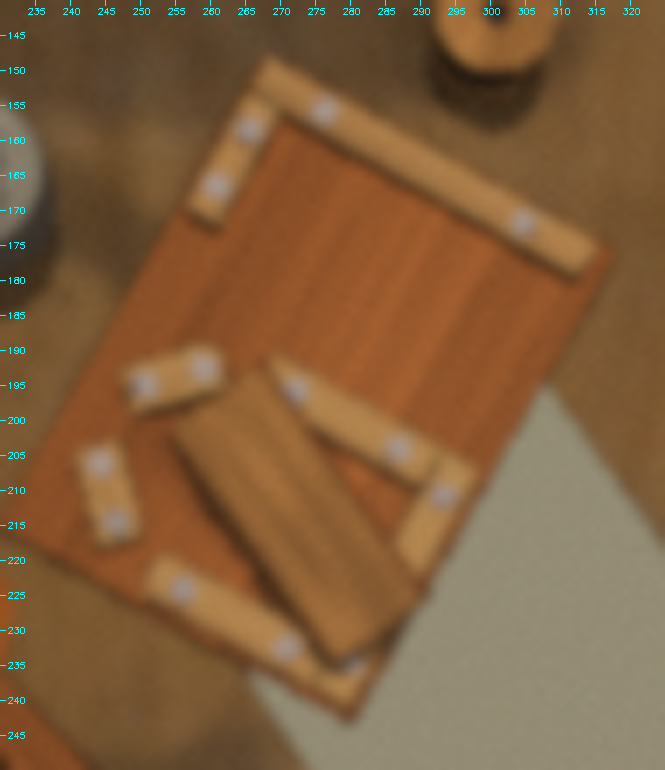

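View pics/t3.png

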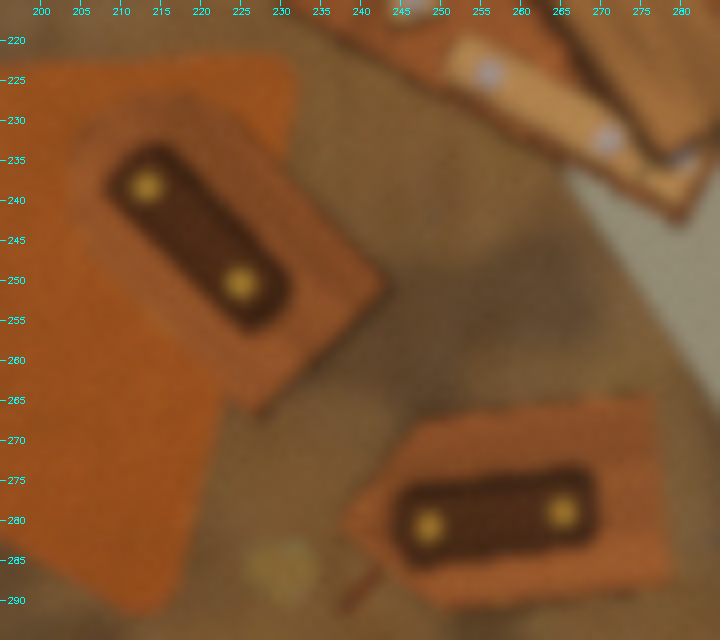

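```bash
cat > jig.py <<'E'
from h import *
T=imaging.camera("top");S=imaging.camera("side")
t=lambda a,b:(a/7+230-.43,b/7+140-.43)
s=lambda a,b:(a/3+165-.33,b/3+165-.33)
obs=[(T,[62,83,12],t(25,540)),(T,[-62,83,12],t(352,723)),(T,[-62,-83,12],t(615,252)),(T,[59,-80,22],t(266,57)),(T,[-55,-80,22],t(598,240)),(T,[-55,-68,22],t(582,278)),(T,[59,-28,22],t(188,213)),(T,[47,-28,22],t(213,230)),
(S,[-62,-83,12],s(445,272)),(S,[-62,83,12],s(196,219)),(S,[-62,-83,0],s(445,287)),(S,[-55,-80,22],s(440,248)),(S,[59,-80,22],s(520,173)),(S,[59,-28,22],s(440,162))]
for sub in (obs,obs[:8],obs[8:]):
    p,r=fit(sub,[.51,-.33,1.08]); print(p,np.round(r,1).tolist())
# templates
k=lambda a,b:(a/8+195-.44,b/8+215-.44)
b=[(T,[-17,0,42],k(563,511)),(T,[17,0,42],k(429,527)),(T,[-43,-25,18],k(652,400)),(T,[-43,25,18],k(670,580)),(T,[18,-25,18],k(425,420)),(T,[18,25,18],k(445,608))]
# brass screw spacing unknown -> use plate corners & midpoint
mid=np.mean([np.array(x[2]) for x in b[:2]],0)
ob=[(T,[0,0,42],mid)]+b[2:]
ob+=[]
p2,r2=fit([(c,[l[0],-l[1],l[2]] if 0 else l,u) for c,l,u in ob],[.36,-.3,1.5]);print("tmpl",p2,np.round(r2,1).tolist())
a=onz(T,*b[0][2],.042);d=onz(T,*b[1][2],.042);print("screws",a,d,(a+d)/2,np.arctan2(*(d-a)[[1,0]]))
q=onz(T,*np.mean([k(172,575)],0),.018)
# sanding block: long axis y; top corners z=50
sb=[(T,[-17,43,50],t(332,663)),(T,[17,43,50],t(425,597)),(T,[-17,-43,50],t(172,432)),(T,[17,-43,50],t(262,368))]
p3,r3=fit(sb,[.47,-.325,3.8]);print("block",p3,np.round(r3,1).tolist())
E
python3 jig.py
```

```text
[ 0.51114263 -0.32960147  1.09044297] [[-4.4, -1.6], [0.4, 0.9], [0.7, -0.3], [0.2, 0.2], [0.1, 0.4], [-0.3, -0.0], [-0.8, -0.6], [0.6, -0.3], [0.2, -0.5], [-2.4, -0.1], [0.2, 1.0], [1.9, -0.0], [-1.2, 0.3], [-0.3, -0.3]]
[ 0.51066521 -0.33010796  1.10113062] [[-4.0, -0.9], [1.2, 1.1], [0.7, -0.5], [-0.1, 0.5], [0.1, 0.2], [-0.3, -0.2], [-0.8, -0.2], [0.6, 0.1]]
[ 0.5122634  -0.32865566  1.07304769] [[-0.1, -0.5], [-1.8, -0.7], [-0.1, 1.0], [1.7, -0.0], [-0.4, 0.5], [0.6, -0.4]]
tmpl [ 0.33686717 -0.29959602  1.70196678] [[0.2, -0.2], [0.3, -0.8], [0.5, 0.7], [-0.5, -0.2], [-0.6, 0.4]]
screws [ 0.33885838 -0.31606173  0.042     ] [ 0.33405633 -0.28235612  0.042     ] [ 0.33645736 -0.29920892  0.042     ] 1.7123144161690012
block [ 0.47153421 -0.3270644   2.86131088] [[18.0, -22.9], [-0.3, 2.5], [0.3, -2.8], [-17.7, 22.4]]
```

Run:
```python
from h import *
crop("side",225,190,345,265,6,"s2.png",5)
```

```text
(no output)
```

View pics/s2.png

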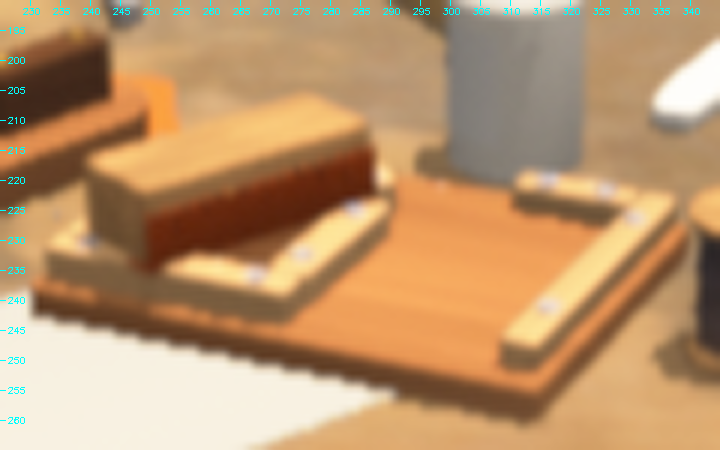

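```bash
cat > jig2.py <<'E'
from h import *
T=imaging.camera("top");S=imaging.camera("side")
t=lambda a,b:(a/7+230-.43,b/7+140-.43)
s=lambda a,b:(a/6+225-.42,b/6+190-.42)
obs=[(T,[-62,83,12],t(352,723)),(T,[-62,-83,12],t(615,252)),(T,[59,-80,22],t(266,57)),(T,[-55,-80,22],t(598,240)),(T,[-55,-68,22],t(582,278)),(T,[59,-28,22],t(188,213)),(T,[47,-28,22],t(213,230)),
(T,[62,83,12],(230.2-.4,215.2-.4)),
(S,[-62,-83,12],s(540,395)),(S,[-62,83,12],s(33,280)),(S,[-62,-83,0],s(540,425)),(S,[-55,-80,22],s(530,350)),(S,[-55,-68,22],s(502,338)),(S,[59,-80,22],s(680,200)),(S,[59,-28,22],s(515,170))]
for sub in (obs,obs[:8],obs[8:]):
    p,r=fit(sub,[.51,-.33,1.08]); print(p,np.round(r,1).tolist())
sb=[(T,[-17,-42,26],t(332,663)),(T,[17,-42,26],t(425,597)),(T,[-17,42,26],t(172,432)),(T,[17,42,26],t(262,368)),
(S,[17,-42,26],s(145,193)),(S,[-17,-42,26],s(90,165)),(S,[17,42,26],s(375,122)),(S,[-17,42,26],s(310,95)),(S,[17,-42,0],s(145,270)),(S,[17,42,0],s(375,185))]
def r(q,sb=sb):
    R=Ro.from_euler('ZYX',[q[3],q[4],q[5]])
    return np.concatenate([proj(c,q[:3]+R.apply(np.array(l)/1000))[0]-u for c,l,u in sb])
o=least_squares(r,[.47,-.325,.024,-.96,0,0],loss='soft_l1');print("block",o.x,np.round(r(o.x).reshape(-1,2),1).tolist())
E
python3 jig2.py
```

```text
[ 0.51204264 -0.32960786  1.09382611] [[0.6, 0.5], [0.6, -0.8], [0.0, -0.2], [0.1, -0.1], [-0.4, -0.6], [-0.9, -1.0], [0.6, -0.7], [-1.0, 0.0], [-0.6, -0.6], [-1.9, 1.4], [-0.7, 0.9], [1.0, -0.6], [-1.0, 0.1], [-0.6, -0.3], [1.0, 0.4]]
[ 0.51129731 -0.32959844  1.09142382] [[0.5, 0.8], [0.7, -0.4], [0.1, 0.1], [0.1, 0.3], [-0.4, -0.1], [-0.8, -0.7], [0.6, -0.3], [-1.0, 0.3]]
[ 0.513339   -0.32873812  1.08737163] [[-0.2, -0.8], [-1.2, 1.0], [-0.3, 0.7], [1.4, -0.8], [-0.5, -0.1], [0.1, -0.4], [1.8, 0.2]]
block [ 0.47341102 -0.32752694  0.02402528 -0.94037059 -0.05017334  0.01335297] [[-0.1, 0.1], [0.5, -0.0], [-0.8, -1.1], [0.2, -1.5], [-0.3, -0.3], [-1.7, -0.4], [-0.5, -0.5], [-0.7, -0.2], [0.9, 0.8], [0.3, 2.3]]
```

```bash
cat >> h.py <<'E'
J=np.array([.5120,-.3296,1.0925])
def tojig(P,p=J):
    d=np.array(P)[:2]-p[:2]; c,s=np.cos(p[2]),np.sin(p[2]); return np.array([c*d[0]+s*d[1],-s*d[0]+c*d[1]])*1000
def go(P,yaw):
    o=telemetry.get_obs(); q=o["eef_rot"]; R=Ro.from_quat([q[1],q[2],q[3],q[0]])
    Rt=Ro.from_euler('z',yaw)*Ro.from_euler('x',np.pi)
    cands=[Rt,Rt*Ro.from_euler('z',np.pi)]
    dv=min([(R.inv()*k).as_rotvec() for k in cands],key=np.linalg.norm)
    sh=R.inv().apply(np.array(P)-o["eef_pos"])
    x=R.as_matrix()[:,0]
    print("t",round(o["time_s"],2),"pos",np.round(o["eef_pos"],4),"yaw",round(np.arctan2(x[1],x[0]),3),"F",np.round(o["wrist_force"],1),"open",round(o["opening"],3))
    print("shift units",np.round(sh/.2,4),"turn units",np.round(dv/np.pi,4))
    sh2=(R*Ro.from_rotvec(dv)).inv().apply(np.array(P)-o["eef_pos"]);print("shift after turn",np.round(sh2/.2,4))
E
python3 - <<'E'
from h import *
T=imaging.camera("top")
print("spool",tojig(onz(T,300.5,140.8,.046)),"bottle",tojig(onz(T,222.3,160.6,.101)))
print("bottle base?",onz(T,222.3,160.6,.101))
print("block",tojig([.473,-.3275]))
print("round",onz(T,195+194/8,215+236/8,.042))
print("home block",W(J,[5,-51,0]),"nest",W(J,[0,38,12]))
go([.473,-.3275,.12],.630)
E
```

```text
spool [   4.65404957 -120.84496258] bottle [114.61707217  -1.70416638]
bottle base? [ 0.56626742 -0.22862959  0.101     ]
block [-16.08608816  35.58999533]
round [ 0.40495414 -0.22171246  0.042     ]
home block [[ 0.55957813 -0.34863473  0.        ]] nest [[ 0.47826435 -0.31210984  0.012     ]]
t 0.7 pos [ 0.1265 -0.5609  0.2045] yaw 0.222 F [-0.2  0.2 -0.1] open 0.997
shift units [ 1.9468 -0.7574  0.4225] turn units [-0.      0.     -0.1299]
shift after turn [2.0875 0.0776 0.4226]
```

```bash
python3 -m pendant '[[[0,0,0,0,0,-0.0433],[0,0,0,0,0,-0.0433],[0,0,0,0,0,-0.0433],[0.3,0.011,0.03,0,0,0],[0.3,0.011,0.03,0,0,0],[0.3,0.011,0.04,0,0,0],[0.3,0.011,0.05,0,0,0],[0.3,0.011,0.05,0,0,0],[0.3,0.011,0.05,0,0,0],[0.29,0.011,0.05,0,0,0],[0,0,0,0,0,0]]]' 0
python3 -c "
from h import *
go([.473,-.3275,.036],.630)"
```

```text
time_s: 2.08
eef_pos: [0.4802, -0.3183, 0.1438]
eef_rot: [0.003, 0.949, 0.315, 0.0]
wrist_force: [0.1, -0.5, -0.7]
opening: 1.0
t 2.08 pos [ 0.4802 -0.3183  0.1438] yaw 0.64 F [ 0.1 -0.5 -0.7] open 1.0
shift units [-0.0555  0.0121  0.5394] turn units [0.0019 0.0005 0.0032]
shift after turn [-0.0563  0.0159  0.5392]
```

```bash
python3 -m pendant '[[[-0.056,0.014,0.1,0.002,0,0.003],[0,0,0.15,0,0,0],[0,0,0,0,0,0]]]' 0
python3 -c "
from h import *
go([.473,-.3275,.036],.630)
crop('side',200,120,345,265,5,'s3.png',5)
crop('top',205,140,325,250,6,'t4.png',5)"
```

```text
time_s: 2.45
eef_pos: [0.4698, -0.3303, 0.0909]
eef_rot: [-0.0, 0.951, 0.309, -0.002]
wrist_force: [-0.1, -0.1, -0.7]
opening: 0.998
t 2.45 pos [ 0.4698 -0.3303  0.0909] yaw 0.628 F [-0.1 -0.1 -0.7] open 0.998
shift units [ 0.0221 -0.0016  0.2746] turn units [-0.0004  0.001  -0.0008]
shift after turn [ 0.0213 -0.0018  0.2747]
```

View pics/s3.png

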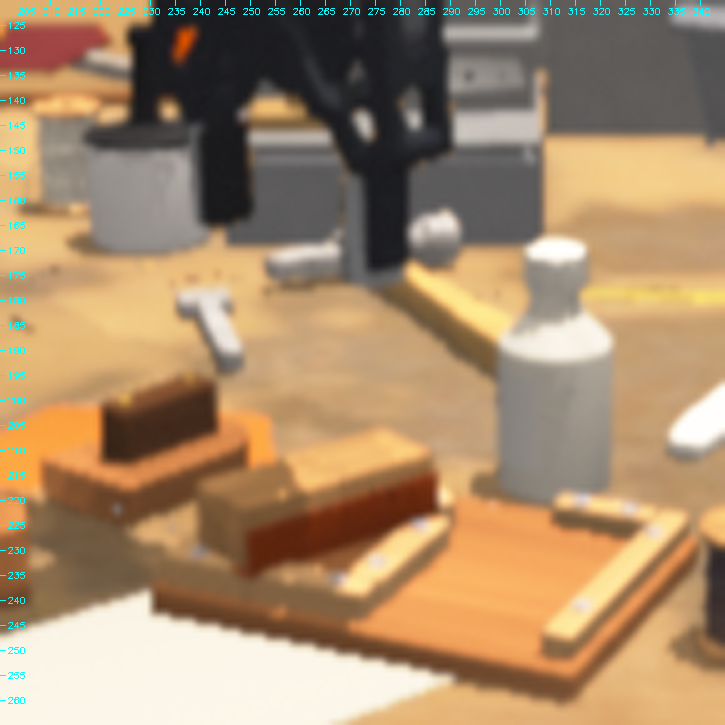

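View pics/t4.png

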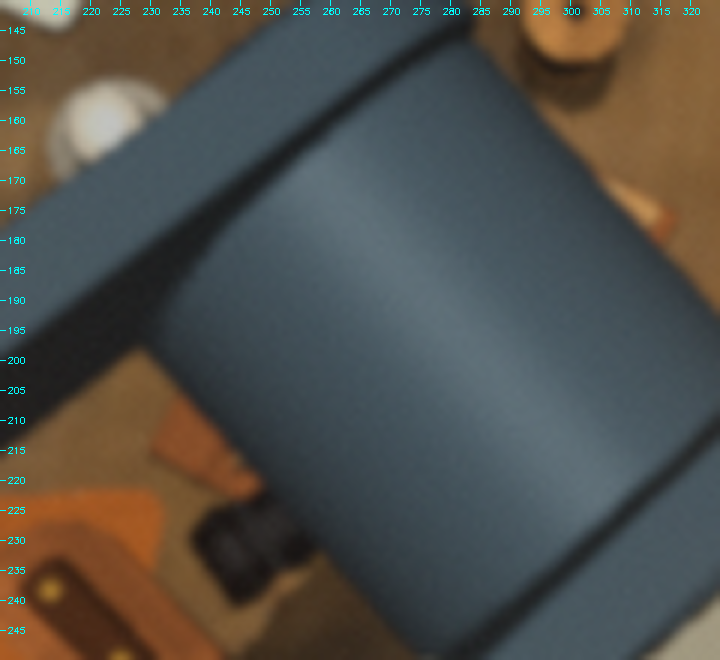

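```bash
python3 -m pendant '[[[0.022,-0.002,0.12,0,0.001,-0.001],[0,0,0.1,0,0,0],[0,0,0,0,0,0]]]' 0
python3 -c "
from h import *
S=imaging.camera('side');print(proj(S,[[.4698,-.3303,.0909],[.4698,-.3303,.104]]))
go([.473,-.3275,.036],.630)"
```

```text
time_s: 2.92
eef_pos: [0.4759, -0.3339, 0.0536]
eef_rot: [0.005, 0.951, 0.309, 0.003]
wrist_force: [0.7, 0.8, 0.2]
opening: 0.999
[[260.32618478 192.34680364]
 [260.0806867  185.32645327]]
t 2.98 pos [ 0.4766 -0.3346  0.0547] yaw 0.627 F [ 0.4 -0.6  0.4] open 0.997
shift units [ 0.0061 -0.0406  0.093 ] turn units [ 0.0044 -0.0006 -0.0009]
shift after turn [ 0.0064 -0.0393  0.0936]
```

```bash
python3 -m pendant '[[[0.005,-0.037,0,0.004,0,0],[0,0,0,0,0,0],[0,0,0,0,0,0]]]' 0
python3 -c "
from h import *
go([.473,-.3275,.036],.630)
crop('side',200,120,345,265,5,'s4.png',5)
for i in range(3): print(telemetry.get_obs()['eef_pos'])
S=imaging.camera('side');p=telemetry.get_obs()['eef_pos'];print(p,proj(S,[p,p+[0,0,.013]]))"
```

```text
time_s: 3.35
eef_pos: [0.4742, -0.3295, 0.0581]
eef_rot: [0.002, 0.951, 0.308, 0.002]
wrist_force: [-0.7, -0.8, 0.5]
opening: 1.005
t 3.35 pos [ 0.4742 -0.3295  0.0581] yaw 0.627 F [-0.7 -0.8  0.5] open 1.005
shift units [ 0.0009 -0.0121  0.1107] turn units [ 0.0018 -0.0008 -0.001 ]
shift after turn [ 0.0012 -0.0115  0.1107]
[ 0.47415497 -0.32948996  0.05810844]
[ 0.47415497 -0.32948996  0.05810844]
[ 0.47415497 -0.32948996  0.05810844]
[ 0.47404596 -0.32938066  0.05787936] [[263.3068435  209.4610706 ]
 [263.08282216 202.68920777]]
```

View pics/s4.png

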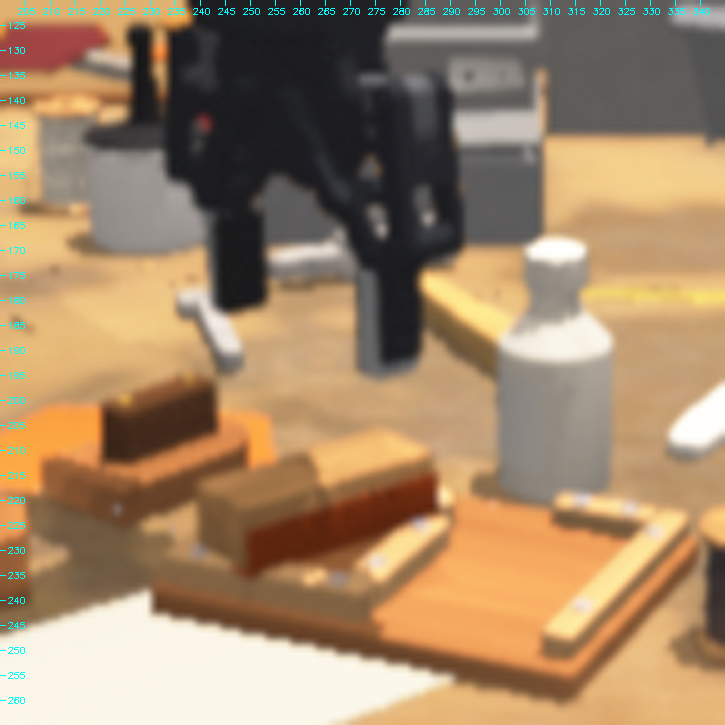

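```bash
python3 -m pendant '[[[0,-0.012,0,0.002,0,0],[0,0,0,0,0,0],[0,0,0,0,0,0],[0,0,0,0,0,0],[0,0,0,0,0,0],[0,0,0,0,0,0]]]' 1
python3 -c "
from h import *
go([.473,-.3275,.036],.630)
crop('side',200,120,345,265,5,'s5.png',5)
S=imaging.camera('side');p=telemetry.get_obs()['eef_pos'];print(p,proj(S,[p,p+[0,0,.013]]))"
```

```text
time_s: 4.2
eef_pos: [0.4725, -0.3271, 0.0576]
eef_rot: [-0.001, 0.951, 0.308, 0.001]
wrist_force: [-0.2, -0.2, 0.4]
opening: -0.004
t 4.2 pos [ 0.4725 -0.3271  0.0576] yaw 0.627 F [-0.2 -0.2  0.4] open -0.004
shift units [0.0006 0.0032 0.1081] turn units [-0.0006 -0.0007 -0.0009]
shift after turn [0.0009 0.003  0.1081]
[ 0.47249508 -0.32711484  0.05762468] [[262.46498436 209.15433936]
 [262.23702841 202.39815004]]
```

View pics/s5.png

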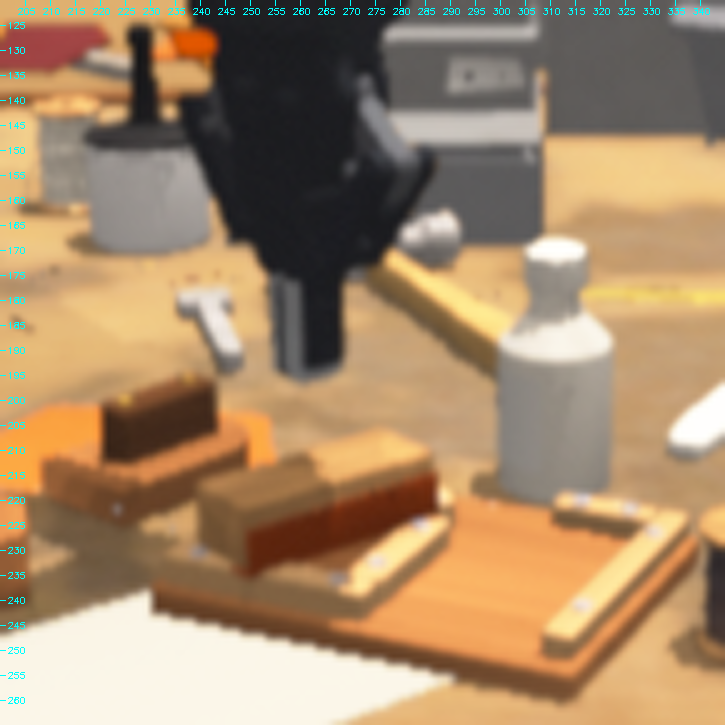

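```bash
python3 -c "
from h import *
c=crop('top',165,100,365,260,4,'t5.png',10)
for z in (.06,.1,.15,.2,.25,.3,.35): print(z,proj(c,[.4725,-.3271,z]))
o=telemetry.get_obs();print(o['q'])"
```

```text
0.06 [[272.3085176  212.20948575]]
0.1 [[272.59602675 211.17819157]]
0.15 [[272.99777734 209.73711386]]
0.2 [[273.45583539 208.09406149]]
0.25 [[273.98293067 206.20337288]]
0.3 [[274.59594284 204.00450071]]
0.35 [[275.31774266 201.41540772]]
[-0.81351612  0.35390106  1.71543761  0.00289063  1.07388834  0.12882745]
```

View pics/t5.png

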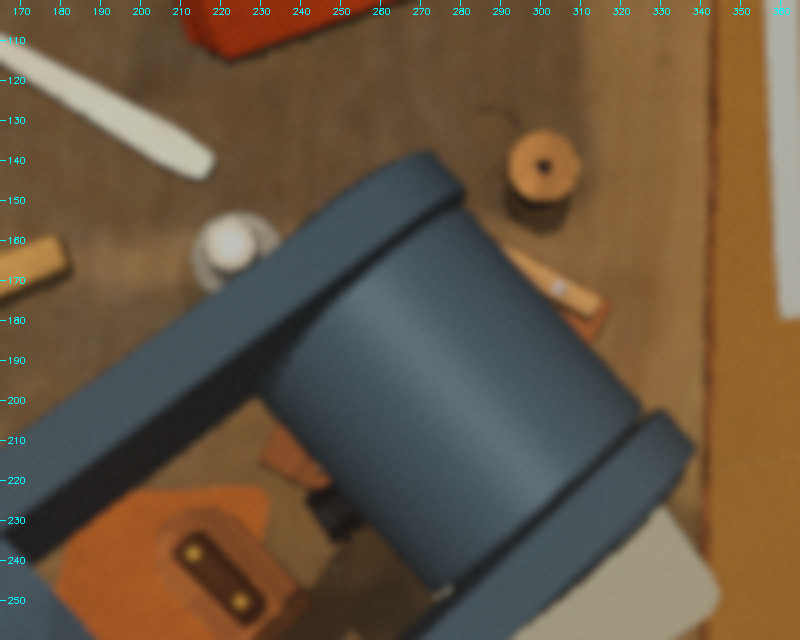

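```bash
python3 -m pendant '[[[0,0,0,0,0,0],[0,0,0,0,0,0],[0,0,0,0,0,0],[0,0,0.06,0,0,0],[0,0,0.06,0,0,0],[0,0,0,0,0,0],[0,0,0,0,0,0]]]' 0
python3 -c "
from h import *
go([.473,-.3275,.010],.630)
crop('side',200,120,345,265,5,'s6.png',5)
S=imaging.camera('side');p=telemetry.get_obs()['eef_pos'];print(p,proj(S,[p,p+[0,0,.04]]))"
```

```text
time_s: 5.22
eef_pos: [0.472, -0.3265, 0.031]
eef_rot: [-0.002, 0.951, 0.308, 0.0]
wrist_force: [-0.1, 0.3, 0.3]
opening: 0.999
t 5.22 pos [ 0.472  -0.3265  0.031 ] yaw 0.627 F [-0.1  0.3  0.3] open 0.999
shift units [0.0009 0.0071 0.1052] turn units [-0.0011 -0.0007 -0.001 ]
shift after turn [0.0011 0.0067 0.1052]
[ 0.47208102 -0.32658031  0.03130073] [[262.69557877 222.50797136]
 [261.99818318 201.94583458]]
```

View pics/s6.png

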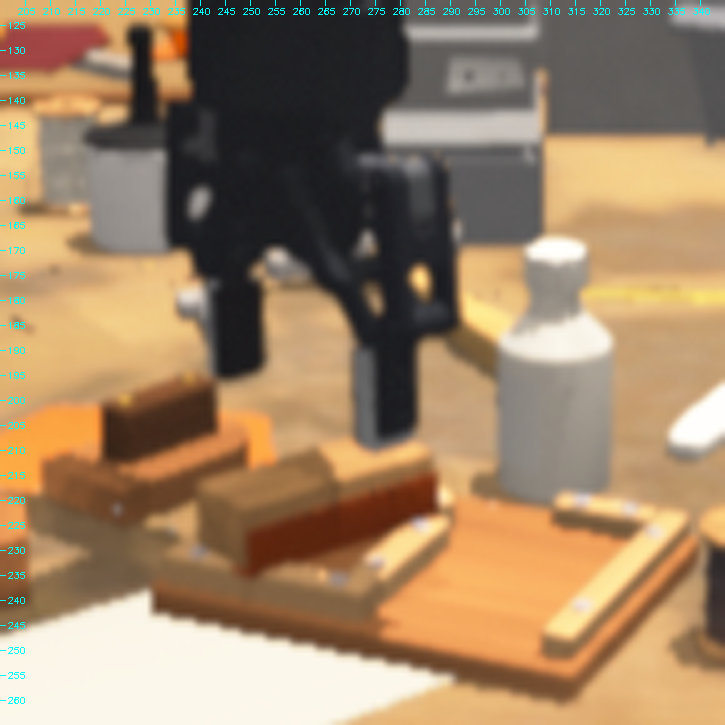

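```bash
python3 -m pendant '[[[0.001,0.007,0.04,-0.001,0,0],[0,0,0.04,0,0,0],[0,0,0,0,0,0],[0,0,0,0,0,0]]]' 0
python3 -c "
from h import *
go([.473,-.3275,.010],.630)
crop('side',200,120,345,265,5,'s7.png',5)"
```

```text
time_s: 5.82
eef_pos: [0.4734, -0.3279, 0.0145]
eef_rot: [0.0, 0.951, 0.308, 0.001]
wrist_force: [0.5, 0.4, 0.6]
opening: 1.002
t 5.83 pos [ 0.4734 -0.3279  0.0145] yaw 0.627 F [0.5 0.4 0.6] open 1.002
shift units [-0.0005 -0.0027  0.0224] turn units [ 0.0003 -0.0007 -0.001 ]
shift after turn [-0.0004 -0.0026  0.0224]
```

View pics/s7.png

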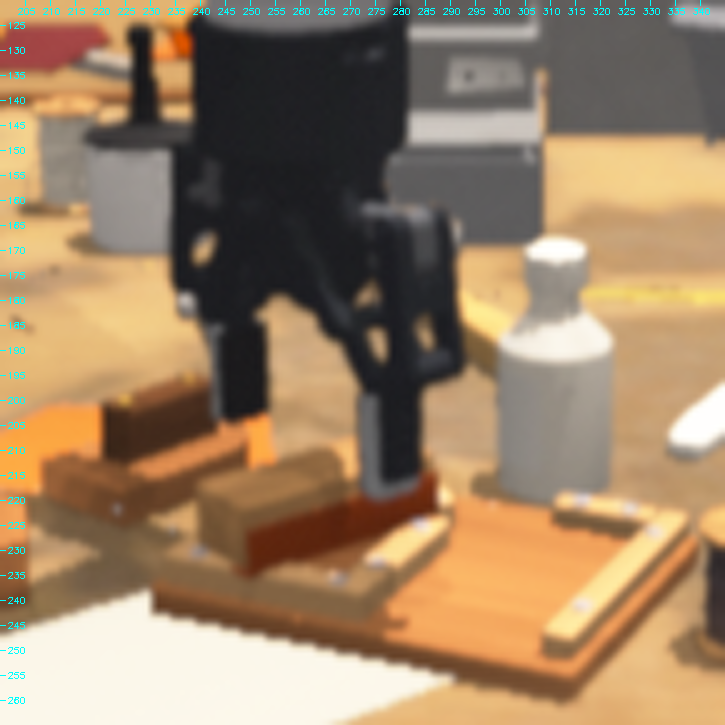

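```bash
python3 -m pendant '[[[0,-0.002,0.022,0,0,0],[0,0,0,0,0,0],[0,0,0,0,0,0]]]' 0; python3 -m pendant '[[[0,0,0,0,0,0],[0,0,0,0,0,0],[0,0,0,0,0,0],[0,0,0,0,0,0],[0,0,0,0,0,0]]]' 1
python3 -c "
from h import *
go([.473,-.3275,.010],.630)
crop('side',200,120,345,265,5,'s8.png',5)"
```

```text
time_s: 6.25
eef_pos: [0.4732, -0.3276, 0.0101]
eef_rot: [0.0, 0.951, 0.308, 0.001]
wrist_force: [-0.0, -0.8, -0.0]
opening: 0.999
time_s: 6.88
eef_pos: [0.4736, -0.3279, 0.0107]
eef_rot: [0.001, 0.951, 0.308, 0.002]
wrist_force: [0.8, 0.3, -0.8]
opening: 0.378
t 6.88 pos [ 0.4736 -0.3279  0.0107] yaw 0.627 F [ 0.8  0.3 -0.8] open 0.378
shift units [-0.0011 -0.0035  0.0035] turn units [ 0.0007 -0.0008 -0.0009]
shift after turn [-0.0011 -0.0035  0.0035]
```

View pics/s8.png

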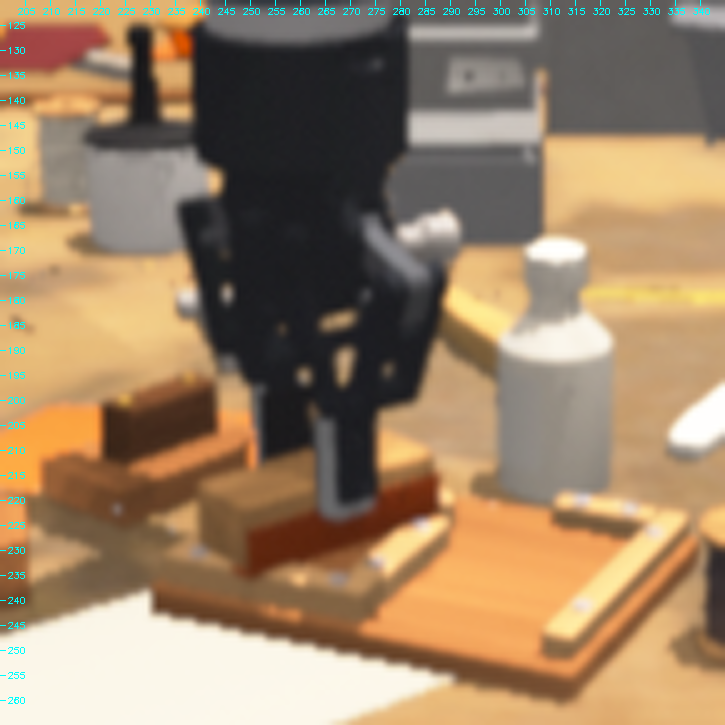

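```bash
python3 -m pendant '[[[0,0,-0.1,0,0,0],[0,0,-0.15,0,0,0],[0,0,0,0,0,-0.05],[0,0,0,0,0,-0.05],[0,0,0,0,0,-0.047],[0,0,0,0,0,0],[0,0,0,0,0,0]]]' 1
python3 -c "
from h import *
h=W(J,[0,-45,0])[0];h[2]=.03
go(h,J[2])
crop('side',200,120,345,265,5,'s9.png',5)"
```

```text
time_s: 7.8
eef_pos: [0.4747, -0.3292, 0.0698]
eef_rot: [0.004, 0.853, 0.522, 0.002]
wrist_force: [0.1, -0.5, -0.8]
opening: 0.379
t 7.8 pos [ 0.4747 -0.3292  0.0698] yaw 1.099 F [ 0.1 -0.5 -0.8] open 0.379
shift units [0.0816 0.3903 0.2022] turn units [0.0025 0.0002 0.002 ]
shift after turn [0.084  0.3914 0.1992]
```

View pics/s9.png

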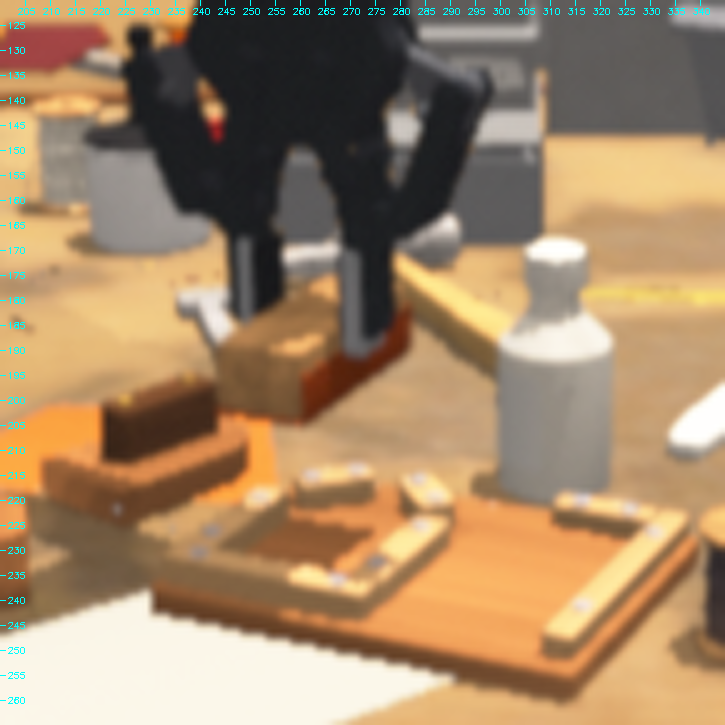

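```bash
python3 -m pendant '[[[0.028,0.13,0,0,0,0],[0.028,0.13,0,0,0,0],[0.028,0.13,0,0,0,0],[0,0,0.08,0,0,0.002],[0,0,0.08,0,0,0],[0,0,0,0,0,0],[0,0,0,0,0,0]]]' 1
python3 -c "
from h import *
h=W(J,[1,-46,0])[0];h[2]=.015
go(h,J[2])
crop('side',250,160,370,265,6,'s10.png',5)"
```

```text
time_s: 8.72
eef_pos: [0.5505, -0.3487, 0.0348]
eef_rot: [0.001, 0.857, 0.515, 0.001]
wrist_force: [0.1, -0.8, -0.5]
opening: 0.375
t 8.72 pos [ 0.5505 -0.3487  0.0348] yaw 1.083 F [ 0.1 -0.8 -0.5] open 0.375
shift units [0.0015 0.0149 0.099 ] turn units [ 0.0007 -0.0002 -0.0031]
shift after turn [0.0014 0.0151 0.0989]
```

View pics/s10.png

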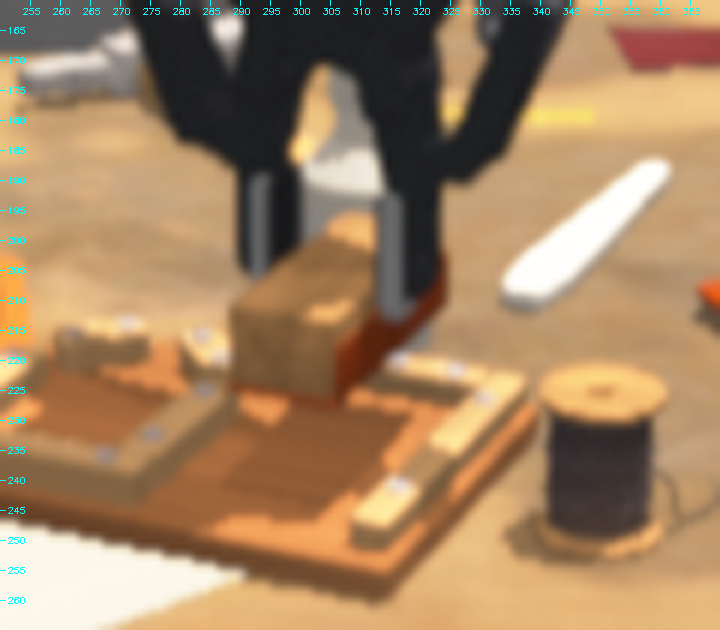

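```bash
python3 -m pendant '[[[0,0.01,0.03,0,0,-0.003],[0,0,0.04,0,0,0],[0,0,0.03,0,0,0],[0,0,0.03,0,0,0],[0,0,0,0,0,0],[0,0,0,0,0,0]]]' 1
python3 -c "
from h import *
h=W(J,[1,-46,0])[0];h[2]=.0
go(h,J[2])
crop('side',250,160,370,265,6,'s11.png',5)"
```

```text
time_s: 9.52
eef_pos: [0.5525, -0.3501, 0.0078]
eef_rot: [0.001, 0.854, 0.52, 0.001]
wrist_force: [-0.8, 0.1, -0.3]
opening: 0.377
t 9.53 pos [ 0.5525 -0.3501  0.0078] yaw 1.093 F [-0.8  0.1 -0.3] open 0.377
shift units [0.0029 0.003  0.0391] turn units [ 0.001  -0.0001  0.    ]
shift after turn [0.0029 0.0032 0.0391]
```

View pics/s11.png

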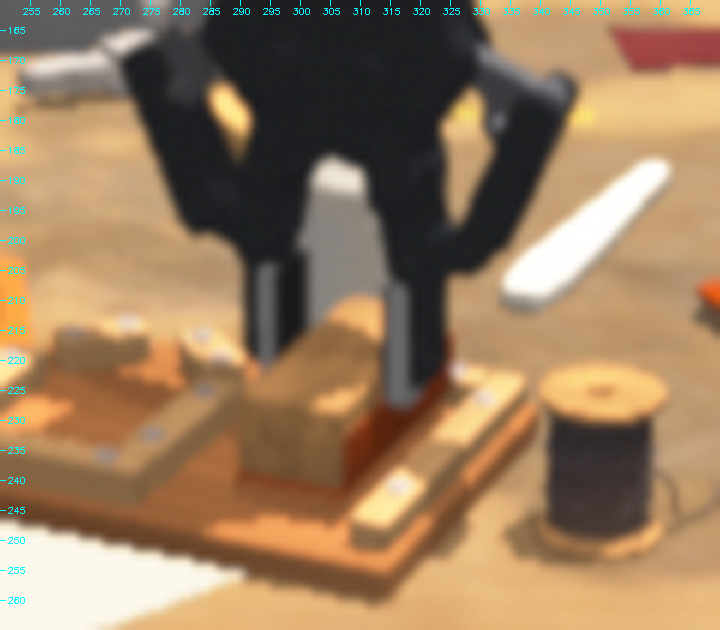

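```bash
python3 -m pendant '[[[0.002,0,0.015,0,0,0],[0,0,0.015,0,0,0],[0,0,0,0,0,0],[0,0,0,0,0,0]]]' 1
python3 -c "
from h import *
h=W(J,[1,-46,0])[0];h[2]=.0
go(h,J[2])"
```

```text
time_s: 10.07
eef_pos: [0.5529, -0.3499, 0.0019]
eef_rot: [0.002, 0.854, 0.52, 0.001]
wrist_force: [0.1, 0.0, 0.7]
opening: 0.377
t 10.07 pos [ 0.5529 -0.3499  0.0019] yaw 1.093 F [0.1 0.  0.7] open 0.377
shift units [0.0011 0.0016 0.0093] turn units [0.0013 0.     0.    ]
shift after turn [0.0011 0.0017 0.0093]
```

```bash
python3 -m pendant '[[[0,0,0.012,0,0,0],[0,0,0,0,0,0]]]' 1;python3 -m pendant '[[[0,0.012,0,0,0,0],[0,0,0,0,0,0]]]' 1;python3 -m pendant '[[[0,0.008,0,0,0,0],[0,0,0,0,0,0]]]' 1
python3 -c "
from h import *
h=W(J,[5,-51,0])[0];h[2]=.0
go(h,J[2])
crop('side',250,160,370,265,6,'s12.png',5)"
```

```text
time_s: 10.32
eef_pos: [0.5529, -0.3499, -0.0007]
eef_rot: [0.002, 0.854, 0.52, 0.001]
wrist_force: [0.3, 0.3, -1.7]
opening: 0.379
time_s: 10.58
eef_pos: [0.5553, -0.3512, -0.0006]
eef_rot: [0.002, 0.854, 0.52, 0.001]
wrist_force: [-0.8, 0.2, -0.7]
opening: 0.379
time_s: 10.82
eef_pos: [0.5569, -0.3521, -0.0005]
eef_rot: [0.002, 0.854, 0.52, 0.001]
wrist_force: [0.1, 0.9, -0.5]
opening: 0.378
t 10.82 pos [ 5.569e-01 -3.521e-01 -5.000e-04] yaw 1.093 F [ 0.1  0.9 -0.5] open 0.378
shift units [ 0.0214  0.004  -0.0023] turn units [0.0014 0.     0.    ]
shift after turn [ 0.0214  0.0039 -0.0024]
```

View pics/s12.png

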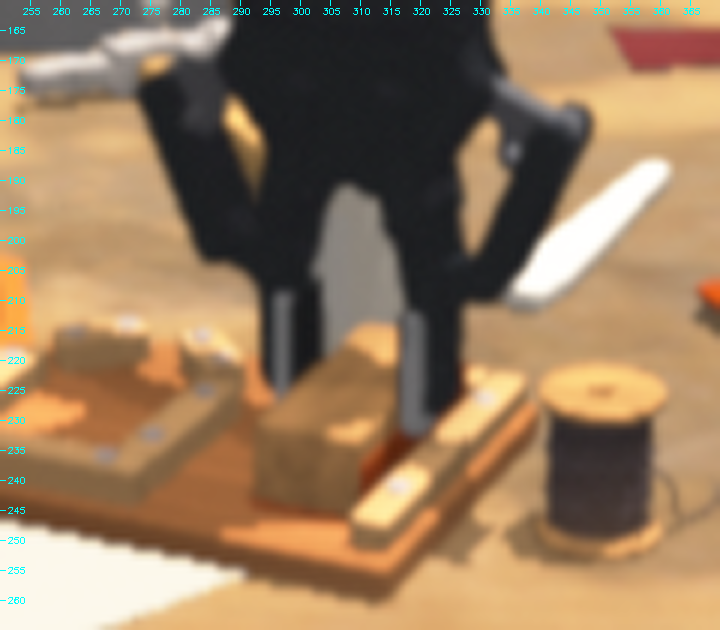

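Still free of the long fence; keep pressing in small steps, watching the force.

```bash
for i in 1 2; do :; done; python3 -m pendant '[[[0,0.008,0,0,0,0],[0,0,0,0,0,0]]]' 1;python3 -m pendant '[[[0,0.008,0,0,0,0],[0,0,0,0,0,0]]]' 1;python3 -m pendant '[[[0.012,0.0,0,0,0,0],[0,0,0,0,0,0]]]' 1;python3 -m pendant '[[[0.008,0.0,0,0,0,0],[0,0,0,0,0,0]]]' 1
python3 -c "
from h import *
h=W(J,[5,-51,0])[0];h[2]=.0
go(h,J[2])
crop('side',250,160,370,265,6,'s13.png',5)"
```

```text
time_s: 11.12
eef_pos: [0.5584, -0.3528, -0.0005]
eef_rot: [0.002, 0.854, 0.52, 0.001]
wrist_force: [0.4, 0.5, 0.0]
opening: 0.379
time_s: 11.38
eef_pos: [0.559, -0.353, -0.0008]
eef_rot: [0.001, 0.854, 0.519, 0.001]
wrist_force: [-0.5, -0.3, -0.8]
opening: 0.379
time_s: 11.62
eef_pos: [0.5602, -0.3507, -0.0009]
eef_rot: [0.001, 0.855, 0.519, 0.001]
wrist_force: [-0.5, 1.0, -0.9]
opening: 0.38
time_s: 11.88
eef_pos: [0.5605, -0.3502, -0.0008]
eef_rot: [0.001, 0.854, 0.519, 0.0]
wrist_force: [-0.8, 0.6, -1.2]
opening: 0.378
t 11.88 pos [ 0.5605 -0.3502 -0.0008] yaw 1.092 F [-0.8  0.6 -1.2] open 0.378
shift units [ 0.0046 -0.0076 -0.0039] turn units [ 0.0007  0.0004 -0.    ]
shift after turn [ 0.0046 -0.0076 -0.0039]
```

View pics/s13.png

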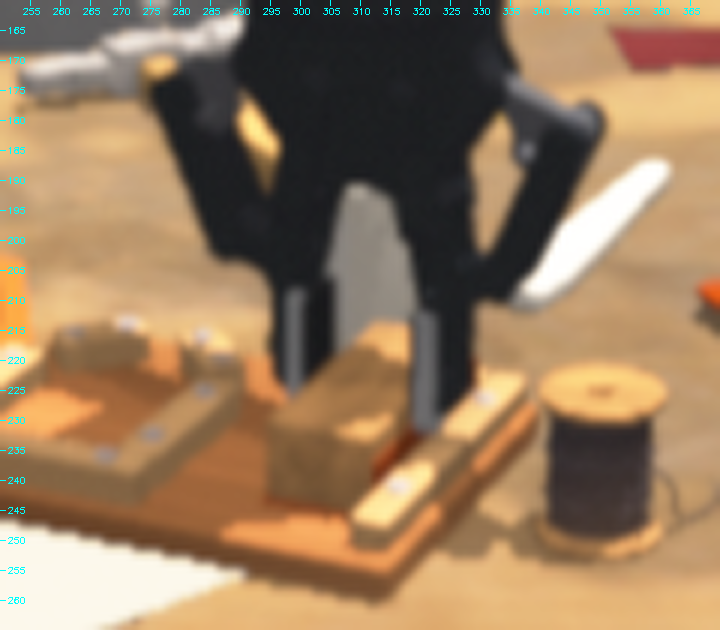

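```bash
python3 -m pendant '[[[0.02,0,0,0,0,0],[0,0,0,0,0,0]]]' 1;python3 -m pendant '[[[0,0.02,0,0,0,0]]]' 1;python3 -m pendant '[[[0,0.0,0,0,0,0],[0,0,0,0,0,0]]]' 1
python3 -c "
from h import *
h=W(J,[5,-51,0])[0];h[2]=.0
go(h,J[2])"
```

```text
time_s: 12.18
eef_pos: [0.5603, -0.3505, -0.0002]
eef_rot: [0.003, 0.855, 0.519, -0.003]
wrist_force: [-0.3, 2.2, -0.3]
opening: 0.375
time_s: 12.3
eef_pos: [0.5608, -0.3504, -0.0007]
eef_rot: [-0.001, 0.855, 0.519, -0.004]
wrist_force: [-20.0, 8.3, 14.6]
opening: 0.38
time_s: 12.55
eef_pos: [0.5604, -0.3501, -0.0007]
eef_rot: [-0.002, 0.855, 0.519, -0.005]
wrist_force: [-2.2, -1.8, -0.2]
opening: 0.379
t 12.55 pos [ 0.5604 -0.3501 -0.0007] yaw 1.091 F [-2.2 -1.8 -0.2] open 0.379
shift units [ 0.0046 -0.0069 -0.0035] turn units [-0.0024  0.002  -0.0004]
shift after turn [ 0.0047 -0.0069 -0.0036]
```

```bash
python3 -m pendant '[[[0,0,0,0,0,0],[0,0,0,0,0,0],[0,0,-0.03,0,0,0],[0,0,-0.1,0,0,0],[0,0,-0.3,0,0,0],[0,0,-0.3,0,0,0],[0,-0.3,0,0,0,0],[0,-0.3,0,0,0,0],[0,-0.3,0,0,0,0],[0,-0.3,0,0,0,0],[0,0,0,0,0,0]]]' 0.4
python3 -c "
from h import *
go([.337,-.2994,.1],1.707)
crop('side',250,160,370,265,6,'s14.png',5)
crop('top',230,140,325,250,7,'t6.png',5)
crop('top',195,215,285,295,8,'t7.png',5)"
```

```text
time_s: 13.92
eef_pos: [0.3486, -0.2385, 0.1624]
eef_rot: [0.009, 0.854, 0.52, -0.001]
wrist_force: [0.9, -0.0, -0.0]
opening: 0.601
t 13.93 pos [ 0.3486 -0.2385  0.1624] yaw 1.093 F [ 0.9 -0.  -0. ] open 0.601
shift units [-0.2933  0.0841  0.3166] turn units [ 0.0032  0.0048 -0.1953]
shift after turn [-0.2936 -0.0986  0.3121]
```

View pics/s14.png

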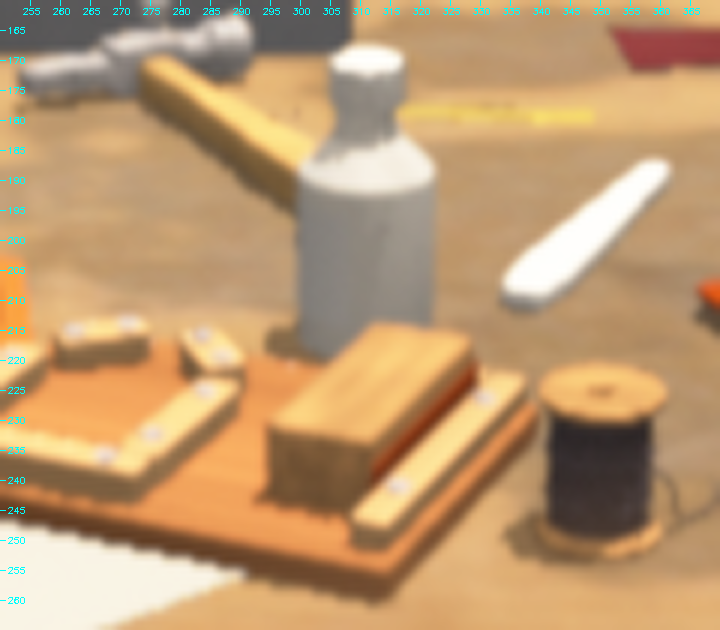

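View pics/t6.png

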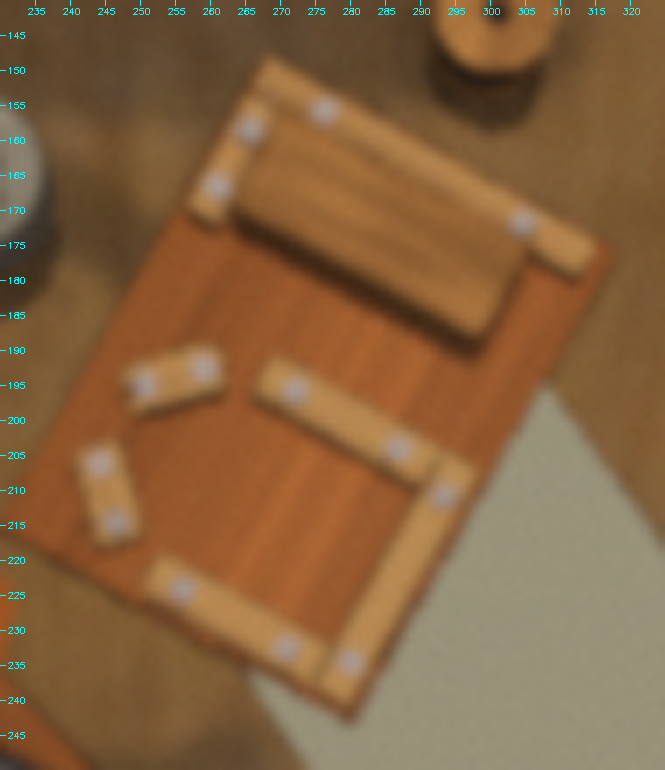

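```bash
cat > jig3.py <<'E'
from h import *
T=imaging.camera("top");S=imaging.camera("side")
t=lambda a,b:(a/7+230-.43,b/7+140-.43)
s=lambda a,b:(a/6+225-.42,b/6+190-.42)
s2=lambda a,b:(a/6+250-.42,b/6+160-.42)
obs=[(T,[-62,83,12],t(352,723)),(T,[-62,-83,12],t(615,252)),(T,[59,-80,22],t(266,57)),(T,[-55,-80,22],t(598,240)),(T,[-55,-68,22],t(582,278)),(T,[59,-28,22],t(188,213)),(T,[47,-28,22],t(213,230)),
(T,[62,83,12],(230.2-.4,215.2-.4)),
(T,[-45,65,24],t(318,662)),(T,[-45,11,24],t(425,487)),
(T,[47,-33,38],t(230,205)),(T,[-39,-33,38],t(470,342)),(T,[-39,-68,38],t(527,250)),
(S,[-62,-83,12],s(540,395)),(S,[-62,83,12],s(33,280)),(S,[-62,-83,0],s(540,425)),(S,[-55,-80,22],s(530,350)),(S,[-55,-68,22],s(502,338)),(S,[59,-80,22],s(680,200)),(S,[59,-28,22],s(515,170)),
(S,[-39,-33,38],s2(268,425)),(S,[-39,-68,38],s2(372,442)),(S,[47,-68,38],s2(473,342)),(S,[47,-33,38],s2(378,322))]
n=13
for sub in (obs,obs[:n],obs[n:]):
    p,r=fit(sub,[.51,-.33,1.08]); print(p,np.round(r,1).tolist()); print("nest",W(p,[0,38,12]),"block",W(p,[4,-50.5,0]))
E
python3 jig3.py
```

```text
[ 0.51213214 -0.3292254   1.09168826] [[0.3, 0.4], [0.5, -0.8], [-0.1, -0.3], [-0.1, -0.1], [-0.5, -0.6], [-1.0, -1.1], [0.5, -0.7], [-1.2, -0.1], [2.4, -2.3], [-0.4, 0.0], [-0.9, -0.4], [1.3, 0.3], [1.4, -1.3], [-0.7, -0.7], [-1.9, 1.3], [-0.7, 0.8], [0.9, -0.7], [-1.0, -0.0], [-0.6, -0.4], [1.1, 0.3], [-2.1, -0.3], [-0.6, 0.3], [0.7, -0.8], [-1.1, -0.3]]
nest [[ 0.4784107  -0.31170786  0.012     ]] block [[ 0.55879012 -0.34895566  0.        ]]
[ 0.51121023 -0.32900859  1.08808156] [[0.0, 0.9], [0.5, -0.2], [-0.0, 0.2], [-0.1, 0.5], [-0.6, 0.0], [-1.0, -0.7], [0.4, -0.3], [-1.4, 0.2], [2.1, -1.8], [-0.5, 0.5], [-0.9, 0.0], [1.3, 0.8], [1.3, -0.8]]
nest [[ 0.47755218 -0.31136954  0.012     ]] block [[ 0.55779674 -0.348907    0.        ]]
[ 0.51331433 -0.32932403  1.08981939] [[-0.1, -0.7], [-1.2, 1.2], [-0.1, 0.8], [1.6, -0.7], [-0.4, 0.0], [0.1, -0.3], [1.7, 0.3], [-1.5, -0.3], [0.0, 0.3], [1.4, -0.7], [-0.4, -0.3]]
nest [[ 0.47962568 -0.3117435   0.012     ]] block [[ 0.55993535 -0.34914146  0.        ]]
```

View pics/t7.png

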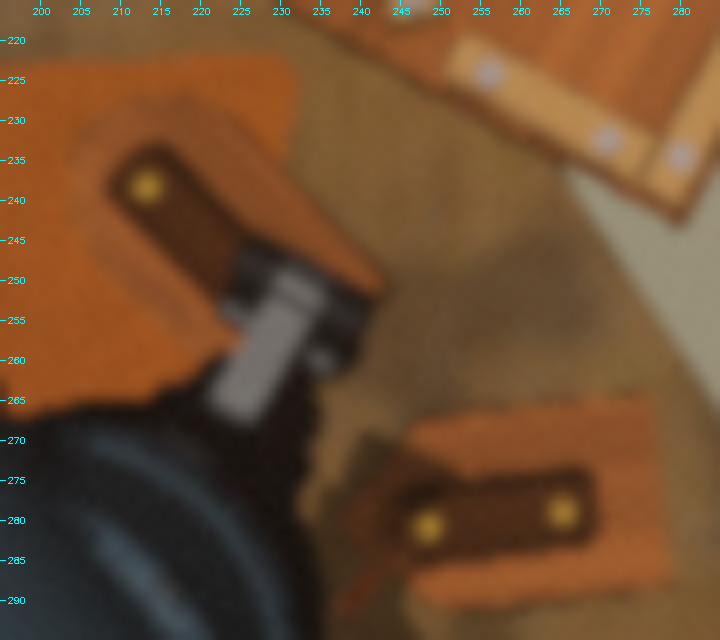

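```bash
python3 -m pendant '[[[0,0,0,0,0,-0.049],[0,0,0,0,0,-0.049],[0,0,0,0,0,-0.049],[0,0,0,0,0,-0.048],[-0.1,-0.033,0.1,0,0,0],[-0.1,-0.033,0.12,0,0,0],[-0.1,-0.033,0.1,0,0,0],[0,0,0,0,0,0],[0,0,0,0,0,0]]]' 0.1
python3 -c "
from h import *
go([.338,-.3006,.03],1.707)"
```

```text
time_s: 15.3
eef_pos: [0.3518, -0.3139, 0.0996]
eef_rot: [0.009, 0.648, 0.762, -0.003]
wrist_force: [0.2, -0.3, 1.3]
opening: 0.899
t 15.3 pos [ 0.3518 -0.3139  0.0996] yaw 1.732 F [ 0.2 -0.3  1.3] open 0.899
shift units [ 0.083  -0.06    0.3461] turn units [0.0023 0.0058 0.0081]
shift after turn [ 0.0751 -0.0595  0.3479]
```

```bash
python3 -m pendant '[[[0.08,-0.06,0,0.002,0.006,0.008],[0,0,0,0,0,0],[0,0,0.1,0,0,0],[0,0,0.1,0,0,0],[0,0,0,0,0,0],[0,0,0,0,0,0]]]' 0.1
python3 -c "
from h import *
go([.338,-.3006,-.004],1.707)
crop('side',150,130,300,255,5,'s15.png',5)"
```

```text
time_s: 16.05
eef_pos: [0.3387, -0.299, 0.0627]
eef_rot: [0.003, 0.657, 0.754, 0.0]
wrist_force: [0.1, -0.1, 0.6]
opening: 0.9
t 16.05 pos [ 0.3387 -0.299   0.0627] yaw 1.708 F [ 0.1 -0.1  0.6] open 0.9
shift units [-0.0057 -0.006   0.3336] turn units [0.0013 0.0015 0.0004]
shift after turn [-0.0073 -0.0046  0.3336]
```

View pics/s15.png

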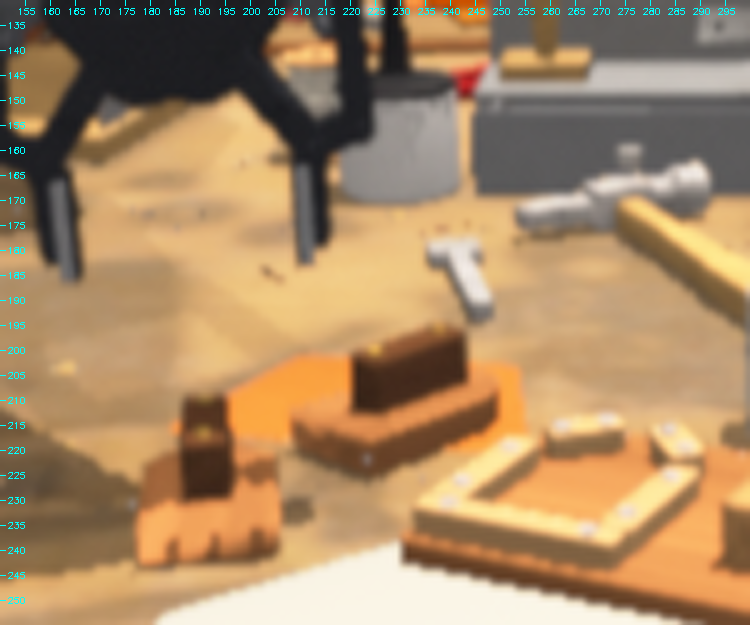

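```bash
python3 -m pendant '[[[-0.006,-0.005,0.08,0.001,0.001,0],[0,0,0.08,0,0,0],[0,0,0.07,0,0,0],[0,0,0,0,0,0],[0,0,0,0,0,0]]]' 0.1
python3 -c "
from h import *
S=imaging.camera('side');p=telemetry.get_obs()['eef_pos'];print(proj(S,[[.338,-.3006,.102],[.338,-.3006,.042],[.3366,-.2994,.042],p]))
go([.338,-.3006,-.004],1.707)
crop('side',150,130,300,255,5,'s16.png',5)"
```

```text
time_s: 16.73
eef_pos: [0.3386, -0.3017, 0.0151]
eef_rot: [0.002, 0.657, 0.754, -0.001]
wrist_force: [-0.1, 0.0, 0.3]
opening: 0.892
[[187.74823743 182.90017759]
 [190.54129373 213.57375696]
 [189.88662137 213.35176769]
 [191.92135656 227.07309586]]
t 16.77 pos [ 0.3385 -0.3016  0.0151] yaw 1.708 F [-0.6  0.8  0.2] open 0.902
shift units [ 0.0058 -0.0018  0.0954] turn units [0.0005 0.0011 0.0003]
shift after turn [ 0.0054 -0.0017  0.0955]
```

View pics/s16.png

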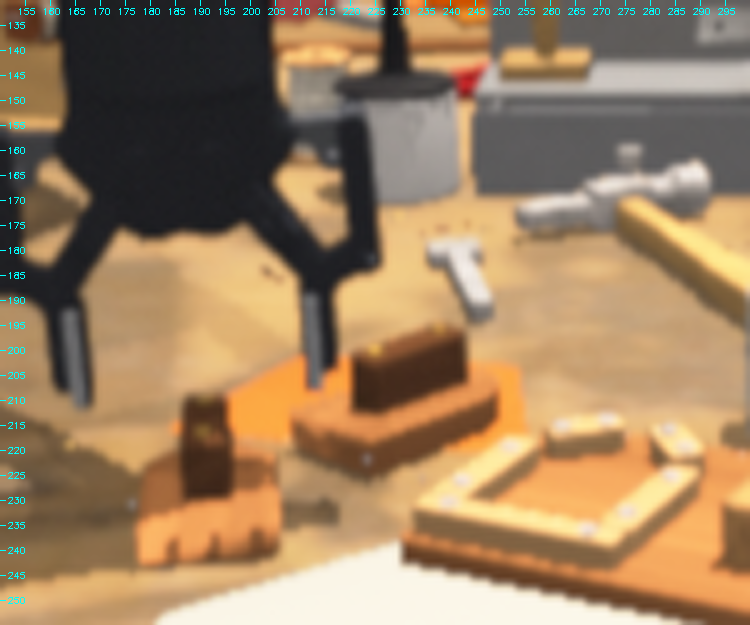

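```bash
python3 -m pendant '[[[0.005,-0.002,0.05,0,0.001,0],[0,0,0.04,0,0,0],[0,0,0,0,0,0],[0,0,0,0,0,0]]]' 0.1
python3 -c "
from h import *
go([.338,-.3006,-.004],1.707)"
python3 -m pendant '[[[0,0,0,0,0,0],[0,0,0,0,0,0],[0,0,0,0,0,0],[0,0,0,0,0,0],[0,0,0,0,0,0],[0,0,0,0,0,0]]]' 1
python3 -c "
from h import *
go([.338,-.3006,-.004],1.707)
crop('side',150,130,300,255,5,'s17.png',5)"
```

```text
time_s: 17.32
eef_pos: [0.3383, -0.3012, -0.0035]
eef_rot: [0.001, 0.657, 0.754, 0.0]
wrist_force: [-0.4, -0.4, -0.4]
opening: 0.903
t 17.32 pos [ 0.3383 -0.3012 -0.0035] yaw 1.708 F [-0.4 -0.4 -0.4] open 0.903
shift units [ 0.0031 -0.0013  0.0027] turn units [0.0007 0.0005 0.0004]
shift after turn [ 0.0031 -0.0013  0.0027]
time_s: 18.08
eef_pos: [0.3387, -0.3016, -0.0029]
eef_rot: [0.002, 0.657, 0.754, 0.0]
wrist_force: [-0.1, 1.0, -0.7]
opening: 0.195
t 18.07 pos [ 0.3387 -0.3016 -0.0029] yaw 1.708 F [-0.1  1.  -0.7] open 0.195
shift units [ 0.0055 -0.0027  0.0057] turn units [0.0009 0.0009 0.0004]
shift after turn [ 0.0054 -0.0027  0.0057]
```

View pics/s17.png

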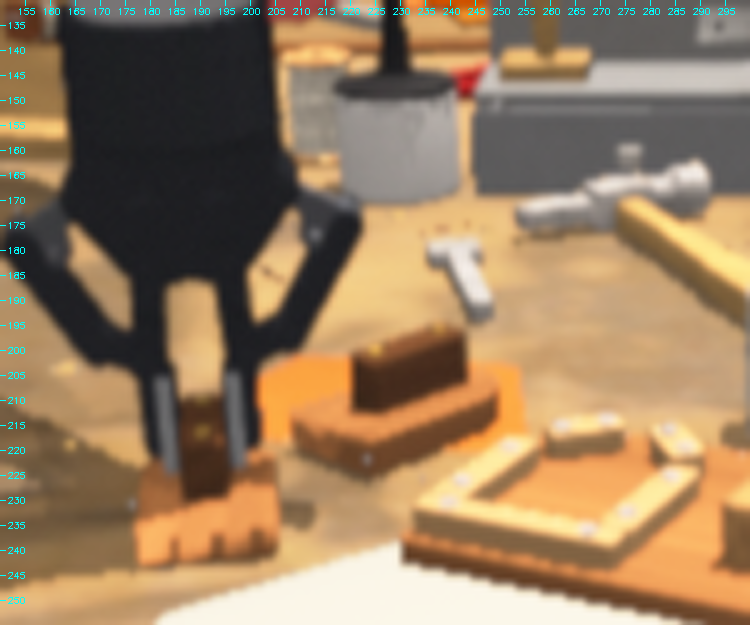

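```bash
python3 -m pendant '[[[0,0,-0.1,0,0,0],[0,0,-0.15,0,0,0],[0,0,-0.15,0,0,0],[0,0,0,0,0,0.05],[0,0,0,0,0,0.05],[0,0,0,0,0,0.05],[0,0,0,0,0,0.046],[0,0,0,0,0,0],[0,0,0,0,0,0]]]' 1
python3 -c "
from h import *
go([.4796,-.3137,.05],1.090)"
```

```text
time_s: 19.25
eef_pos: [0.3364, -0.2986, 0.0769]
eef_rot: [-0.001, 0.858, 0.513, 0.001]
wrist_force: [-0.9, 0.3, -2.0]
opening: 0.196
t 19.25 pos [ 0.3364 -0.2986  0.0769] yaw 1.077 F [-0.9  0.3 -2. ] open 0.196
shift units [0.2723 0.6668 0.134 ] turn units [-0.0006 -0.0008 -0.0041]
shift after turn [0.2641 0.6699 0.1346]
```

```bash
python3 -m pendant '[[[0.068,0.167,0,0,0,-0.004],[0.068,0.167,0,0,0,0],[0.068,0.167,0,0,0,0],[0.066,0.167,0,0,0,0],[0,0,0.05,0,0,0],[0,0,0,0,0,0],[0,0,0,0,0,0]]]' 1
python3 -c "
from h import *
go([.4796,-.3137,.03],1.090)"
```

```text
time_s: 20.12
eef_pos: [0.4816, -0.3118, 0.0642]
eef_rot: [-0.003, 0.852, 0.524, -0.0]
wrist_force: [0.4, -0.6, -1.9]
opening: 0.192
t 20.12 pos [ 0.4816 -0.3118  0.0642] yaw 1.102 F [ 0.4 -0.6 -1.9] open 0.192
shift units [-0.0134 -0.0034  0.1708] turn units [-0.0019 -0.001   0.004 ]
shift after turn [-0.0129 -0.0043  0.1708]
```

```bash
python3 -m pendant '[[[-0.013,-0.004,0.06,-0.002,-0.001,0.004],[0,0,0.06,0,0,0],[0,0,0.04,0,0,0],[0,0,0,0,0,0],[0,0,0,0,0,0]]]' 1
python3 -c "
from h import *
go([.4796,-.3137,.009],1.090)
crop('side',210,140,330,260,6,'s18.png',5)"
```

```text
time_s: 20.75
eef_pos: [0.4775, -0.3138, 0.0297]
eef_rot: [-0.0, 0.856, 0.517, -0.0]
wrist_force: [0.3, -0.2, -1.0]
opening: 0.194
t 20.75 pos [ 0.4775 -0.3138  0.0297] yaw 1.088 F [ 0.3 -0.2 -1. ] open 0.194
shift units [0.0052 0.0093 0.1033] turn units [-0.0002 -0.     -0.0007]
shift after turn [0.0052 0.0092 0.1033]
```

View pics/s18.png

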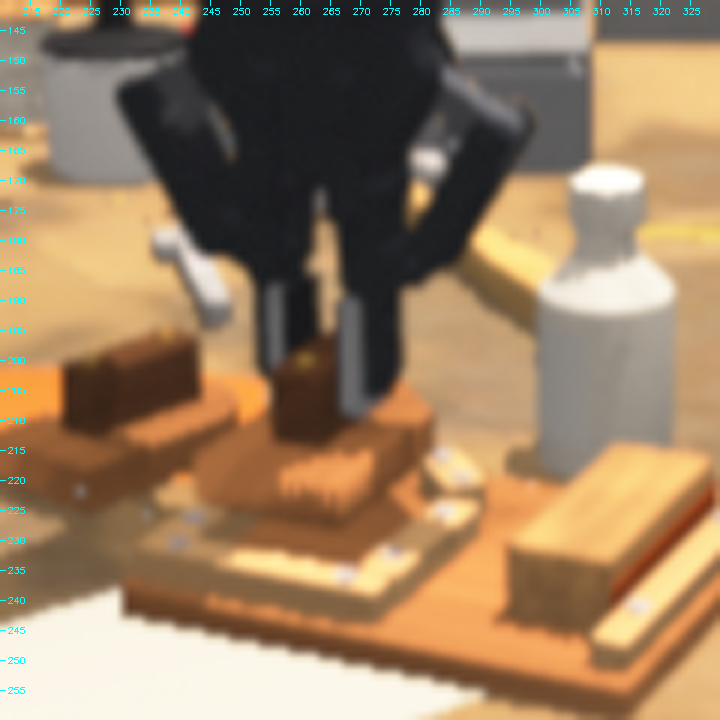

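```bash
python3 -m pendant '[[[0.005,0.009,0,0,0,-0.001],[0,0,0,0,0,0],[0,0,0.02,0,0,0],[0,0,0,0,0,0]]]' 1
python3 -c "
from h import *
go([.4796,-.3137,.009],1.090)"
```

```text
time_s: 21.3
eef_pos: [0.4804, -0.3141, 0.0264]
eef_rot: [0.001, 0.855, 0.519, 0.0]
wrist_force: [-0.4, -0.0, -1.3]
opening: 0.195
t 21.3 pos [ 0.4804 -0.3141  0.0264] yaw 1.091 F [-0.4 -0.  -1.3] open 0.195
shift units [ 0.0001 -0.0048  0.0869] turn units [0.0004 0.0002 0.0005]
shift after turn [ 0.     -0.0047  0.087 ]
```

```bash
python3 -m pendant '[[[0,-0.004,0.02,0,0,0],[0,0,0.015,0,0,0],[0,0,0.0,0,0,0]]]' 1;python3 -m pendant '[[[0,0,0.015,0,0,0],[0,0,0,0,0,0]]]' 1;python3 -m pendant '[[[0,0,0.015,0,0,0],[0,0,0,0,0,0]]]' 1
python3 -c "
from h import *
go([.4796,-.3137,.009],1.090)
crop('side',210,140,330,260,6,'s19.png',5)"
```

```text
time_s: 21.68
eef_pos: [0.4795, -0.3136, 0.0186]
eef_rot: [0.0, 0.855, 0.519, 0.0]
wrist_force: [-0.1, 0.3, -2.3]
opening: 0.192
time_s: 21.92
eef_pos: [0.4795, -0.3136, 0.0154]
eef_rot: [0.0, 0.855, 0.519, -0.0]
wrist_force: [0.0, -0.8, -2.1]
opening: 0.194
time_s: 22.18
eef_pos: [0.4795, -0.3137, 0.0123]
eef_rot: [0.0, 0.855, 0.519, 0.0]
wrist_force: [0.1, -1.3, -1.5]
opening: 0.195
t 22.18 pos [ 0.4795 -0.3137  0.0123] yaw 1.091 F [ 0.1 -1.3 -1.5] open 0.195
shift units [0.     0.0003 0.0164] turn units [0.0002 0.0001 0.0004]
shift after turn [0.     0.0003 0.0164]
```

View pics/s19.png

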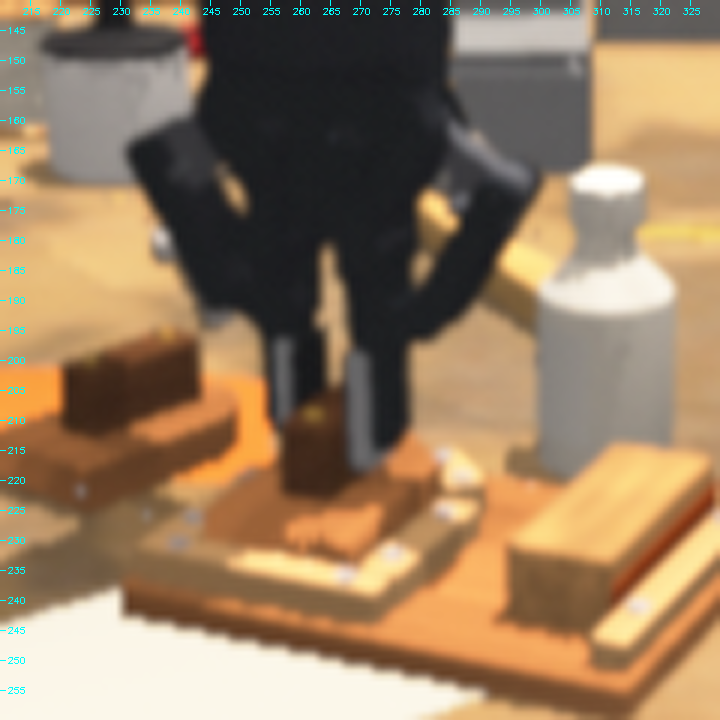

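Sinking into the nest without resistance. Continue down.

```bash
python3 -m pendant '[[[0,0,0.012,0,0,0],[0,0,0,0,0,0]]]' 1;python3 -m pendant '[[[0,0,0.012,0,0,0],[0,0,0,0,0,0]]]' 1;python3 -m pendant '[[[0,0,0.01,0,0,0],[0,0,0,0,0,0]]]' 1
```

```text
time_s: 22.48
eef_pos: [0.4797, -0.3139, 0.01]
eef_rot: [0.001, 0.855, 0.519, 0.0]
wrist_force: [0.4, -0.3, -2.5]
opening: 0.189
time_s: 22.72
eef_pos: [0.4805, -0.3144, 0.0095]
eef_rot: [0.001, 0.855, 0.519, 0.0]
wrist_force: [-1.3, 0.4, -2.6]
opening: 0.192
time_s: 22.98
eef_pos: [0.481, -0.3147, 0.0094]
eef_rot: [0.002, 0.855, 0.519, 0.0]
wrist_force: [0.3, -0.8, -2.4]
opening: 0.194
```

```bash
python3 -m pendant '[[[0,0,0,0,0,0],[0,0,0,0,0,0],[0,0,0,0,0,0],[0,0,-0.05,0,0,0],[0,0,-0.2,0,0,0],[0,0,-0.3,0,0,0],[0,0,-0.3,0,0,0],[0,0,0,0,0,0]]]' 0.5
python3 -m pendant '[[[-0.3,-0.2,0,0,0,0],[-0.3,-0.2,0,0,0,0],[-0.3,-0.2,0,0,0,0],[-0.3,-0.2,0,0,0,0],[-0.3,-0.2,0,0,0,0],[-0.3,-0.2,0,0,0,0],[0,0,0,0,0,0],[0,0,0,0,0,0]]]'
python3 -c "
from h import *
crop('side',210,160,330,265,6,'s20.png',5)
crop('top',230,140,325,250,7,'t8.png',5)
c=imaging.camera('top');cv2.imwrite('pics/full.png',c['pixels'])"
```

```text
time_s: 23.98
eef_pos: [0.4807, -0.3146, 0.1863]
eef_rot: [0.002, 0.855, 0.519, 0.0]
wrist_force: [-0.0, 0.2, 0.1]
opening: 0.499
time_s: 24.98
eef_pos: [0.1461, -0.4974, 0.1838]
eef_rot: [0.003, 0.854, 0.52, 0.001]
wrist_force: [1.0, -0.4, 0.8]
opening: 0.501
```

View pics/s20.png

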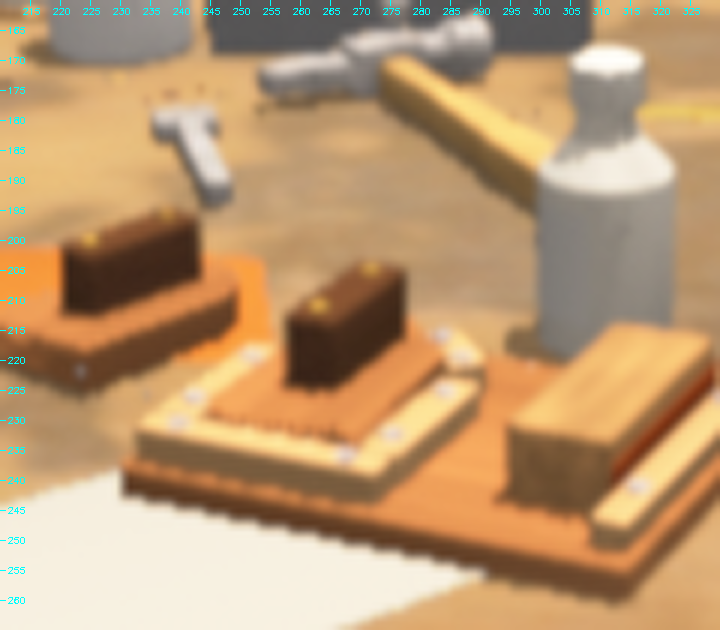

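View pics/t8.png

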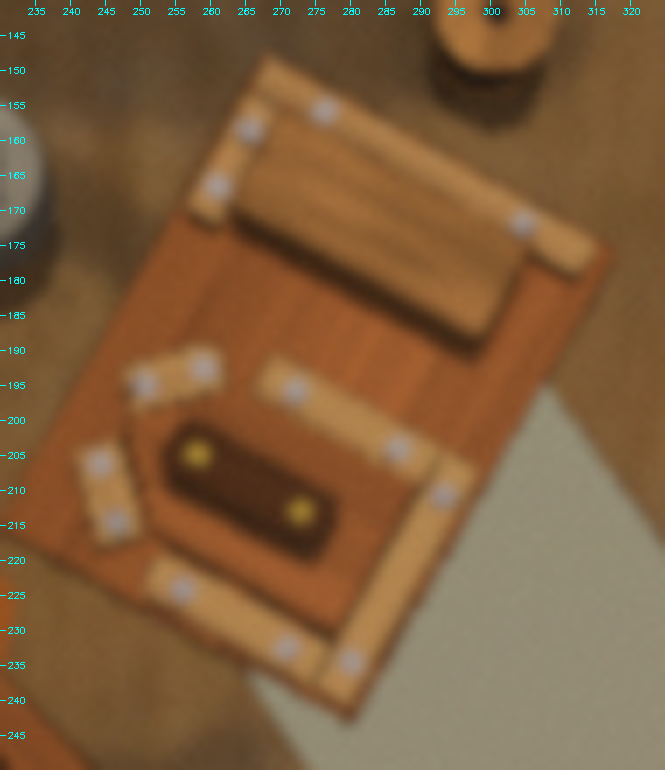

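View pics/full.png

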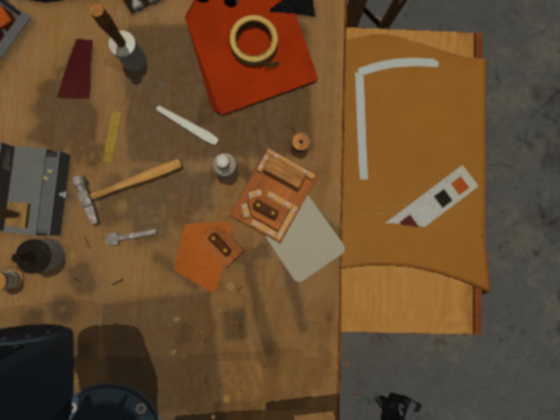

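Run:
```python
from h import *
T=imaging.camera("top");S=imaging.camera("side")
t=lambda a,b:(a/7+230-.43,b/7+140-.43)
p=np.array([.5121,-.3292,1.0917])
for z in(.054,.057):
 a=onz(T,*t(301,512),z);b=onz(T,*t(197,455),z);m=(a+b)/2
 print("tmpl local",tojig(m,p),"yaw err",np.arctan2(*(b-a)[[1,0]])-p[2])
s=lambda a,b:(a/6+210-.42,b/6+160-.42)
for z in(.054,.057):
 m=(onz(S,*s(320,305),z)+onz(S,*s(371,269),z))/2;print("side",tojig(m,p))
a=onz(T,*t(230,205),.038);b=onz(T,*t(470,342),.038);print("blk yaw",np.arctan2(*(a-b)[[1,0]])-p[2])
a=onz(T,*t(266,57),.022);b=onz(T,*t(598,240),.022);print("fence yaw",np.arctan2(*(a-b)[[1,0]])-p[2])
```

```text
tmpl local [-0.23243025 36.52744014] yaw err 0.0049538210295700935
tmpl local [-0.32435833 36.67382234] yaw err 0.004953821029569649
side [ 3.16691381 36.80788146]
side [-3.65510576 33.13088337]
blk yaw -0.012278221253817945
fence yaw 0.0028580551097876494
```

```bash
python3 -c "
from h import *
print(ctrl.hand_in())"
```

```text
the job is handed in; nothing more can be done
None
```

I moved the sanding block into the fence corner and seated the pointed template in the nest. The job was handed in at about 25 s, with both parts lying free and the gripper empty and well clear.

**Sanding block:** I pressed it against both fences while it was still gripped. Further commanded steps then hardly moved it, with the wrist force up to about 20 N. In the top picture it lies along both fences. Its angle differed from the jig's by about 0.01 rad, and from the long fence's own edge by about 0.015 rad.

**Pointed template:** It went down with almost no resistance and stopped at a reported height of 9.4 mm, against about 9 mm expected. The top view puts it about 1.5 mm off the nest centre, with an angle error of about 0.005 rad. The flat tilt was judged only by eye from the side view.

**Bystanders:** the round template, bottle and spool look unmoved in the final pictures.

**What disagreed:**
- The reported TCP height read about 27 mm lower than the fingertips shown by the side camera, so I set all heights from the camera.
- The sanding block started about 0.46 rad from the jig's x axis, not within 0.35 rad of its y axis as described.
- The side view's check of the template position was too sensitive to the assumed height to be useful. It gave anything from +3 to -4 mm along x and 1 to 5 mm off in y, so I relied on the top view and the feel of the seating.

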